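# Seat the control card in the furnace controller

### The arm

A 6-joint arm with a two-finger parallel gripper is mounted at the origin on the work surface. World frame = base frame: x ahead of the robot, y to its left, z up, the work surface at z = 0. Lengths are in m, angles in rad, forces in N, time in s.
With the tool pointing down it reaches from about 0.35 to 0.85 m from the base axis. Payload 8.1 kg.
Tool frame: the origin (TCP) lies midway between the tips of the shut fingers; the grasp point (between the pads) lies 19 mm behind it; z points along the fingers, y is the direction in which the jaws open and shut (so a half turn about z gives the same grasp; the last joint's range is limited). The gripper opens to 93 mm and grips with 3 to 60 N. Pads are 15 mm wide; open, the fingers measure 128 mm over their backs; the gripper's body (75 mm by 188 mm) begins 65 mm behind the grasp point.
Start: joints at [1.239, 0.13, 1.488, -0, 1.523, -0.085], TCP at [0.147, 0.582, 0.219] pointing down, gripper open.
Joint ranges: [-2.96, 2.96], [-0.89, 2.26], [0.02, 2.5], [-1.34, 4.48], [0, 2.73], [-2.66, 2.66]. Speed limits (rad/s): [2.39, 2.39, 2.79, 3.14, 3.14, 3.14].

### API

Orientations are given as [roll, pitch, yaw] about the fixed x, y, z axes, in that order (R = Rz(yaw) Ry(pitch) Rx(roll)).
In Python, from plant import * gives the robot as it stands.
- The arm moves only by the shell command python3 -m handwheel 'ROWS' [OPENING] [FORCE]. ROWS is JSON, a list of rows, each a list of 6 numbers: the shift along the tool's x, y, z in cm, then the turn, a rotation vector about the tool's x, y, z in degrees. A call has 1 to 8 rows; each row is the pose to reach, as a shift and turn from the pose commanded when the call began, along the tool's axes at that moment; what a row does not reach only later rows make up. A row lasts 1/8 s, in which the tool goes at most 62.5 mm and 10.7 degrees, less where a joint would pass 70% of its speed; a pose out of reach is approached as far as the arm can. A call with a gripper value outside its range is refused whole. OPENING is the opening, from -1 (shut) to 1 (fully open), set as the call begins (- or left out, the last holds). The fingers move at their own pace and stop on an object; FORCE is the grip in N (left out, the last holds). Time passes only in rows, so rows that repeat a pose let the fingers close. It gives the time, the measured TCP pose, the force and the opening at its end, in the units of the state.
- observe(): the state, without advancing time (a new reading comes with each control period).
- get_image(name): name is "side" or "top"; returns a dict with "frame" (400x640x3 uint8, red, green, blue), "camera_matrix" (3x3 intrinsics, pixels), "R" (3x3) and "t" (3): a world point X has camera coordinates R X + t. Camera axes: x right, y down, z forward; pixel columns grow to the right and rows downward; lengths in m; the calibration is good to about 2 mm. A picture is of the moment at which its call begins. There is no depth.
- job_done(): hands the job in, once; it reports no verdict.
The state is a dict: "time_s": time; "qpos": joint angles; "joint_velocities": joint speeds; "joint_efforts": joint torques, N m; "tcp_pos": TCP position; "tcp_rot": TCP orientation; "force": force on the tool from outside, world axes, zero at the start; "wrist_torque": the same for the moment, N m; "width": opening from 0.0 (shut) to 1.0 (fully open).
Only numpy, scipy, OpenCV 4.12 (cv2) and the standard library are available. Lean on these libraries where they do the work, as an engineer would, in place of code of your own. Each camera call takes 0.05 s, during which the arm holds its last target.

### The job

Take the green control card out of its black stand and lower it, either way round, into the slot of the cream furnace controller until it rests on its spring contacts, with both orange levers still swung out. Then swing both levers fully in, until each stops upright, so that the card is pressed home and stays there. Work with light force (less than 25 N on each lever; they are plastic), leave the other things on the bench where they are, and let go of everything.

Things in the scene. Friction and masses are not known exactly. Their poses are not given: they have to be found in the camera images.
- card_handle (a point): Centre of the control card's black handle (14 mm thick along x, 44 long along y, 28 tall), which sits on the middle of the card's top edge. The card: upright green plate, 8 (x) x 110 (y) x 61 mm tall, lower edge brass, rounded, its corners bevelled 8 mm, about 0.25 kg, same either way round. This point is 75 mm above its lower edge, 14 mm above the top edge (shoulders the levers press on). z up.
- stand: Black block with a blue foot, 70 (x) x 150 (y) x 30 mm tall, fixed; the card stands loosely in its slot (22 mm deep, long side along the stand's y). Origin: centre of the underside, on the bench.
- chassis: Cream furnace controller chassis, fixed, 110 (x) x 190 (y) mm, top face 50 mm above the bench, low parts on it up to 12 mm. Origin: centre of the underside; z up. The card slot is in the middle of its top, long side along y; an orange lever stands at each end of it, hinged between steel cheeks 22 mm tall, 66 mm from the slot's centre along +y and -y, 65.5 mm above the bench.
- slot (a point): Centre of the slot's mouth, on the top face, axes as the chassis. Slot 10.5 (x) x 112.5 (y) mm, 36 mm deep, 4 mm chamfer. Two spring contacts inside carry the card: resting on them its handle centre is 44.5 mm above this point; pressed home by the levers, 39.5 mm. They push back with 3 N each at first, 8 N each when home, so a card pressed by hand alone springs up again.
- lever_a (a joint): Angle (rad) of the orange lever at the slot's +y end: 0 = upright, swung in, at its stop; grows as its top swings outward along +y (at most 1.1). Above 0.7 it clears the card's way in. About 3 N at the tip turn it, up to 10 N under the springs' load; it stays where it is left. Its nose, 18 mm inboard of the hinge, presses the card's shoulder down from about 0.35 rad on.
- lever_b (a joint): The same for the lever at the -y end: its top swings outward along the chassis's -y.
- tip_a (a point): Centre of the rounded top of lever_a: cross bar of 12 mm diameter, 16 mm long along the chassis's x, 60 mm from the hinge; 125.5 mm above the bench when upright. Its outer side is free: it can be pushed inward there with shut fingers. Follow its arc (inward and up): pushed level while far out, friction jams it.
- tip_b (a point): The same for lever_b.
- crucible: Small white ceramic crucible, 48 mm diameter, 48 mm tall. Bystander. Origin: centre of the underside.
- firebrick: Piece of yellow firebrick, 65 x 115 x 50 mm. Bystander. Origin: centre of the underside.
- screwdriver: Screwdriver with a red handle lying on the bench between the stand and the chassis. Bystander.
- jar: Closed jar, 52 mm diameter, 60 mm tall. Bystander. Origin: centre of the underside.
Things that resemble listed ones, but are neither listed nor needed, are in the scene too. There is more than one size of the part that bears card_handle; the job needs the middle-sized.

How it is judged:
By the outcome, as a careful person would: the job done as asked, in the order asked, and still so for the second after the job is handed in, with the robot touching nothing.
It also fails if it takes over 72 s, if anything falls off the work surface, if the arm or the gripper's body presses on something with over 40 N, if the wrist force passes 120 N, or if a joint passes its speed limit or range.

## Working session

There is one attempt and no reset: what is moved stays moved. The work goes in short steps, Python scripts to look and compute and a shell command to move; the robot and the scene stay as the last step left them, time stands still between calls to the robot, and variables do not carry over. Pictures are saved under pics/ and viewed, and the job is handed in when it is done.

```bash
ls; mkdir -p pics; python3 - <<'E'
from plant import *
import cv2
print(observe())
for n in("side","top"):
    d=get_image(n); cv2.imwrite(f"pics/{n}0.png",d["frame"][:,:,::-1]); print(n,d["camera_matrix"],d["R"],d["t"])
E
```

```text
pics
{'time_s': 0.0, 'qpos': array([ 1.23861687e+00,  1.31161049e-01,  1.48926555e+00, -2.67947789e-06,
        1.52301511e+00, -8.53900269e-02]), 'joint_velocities': array([ 0.00268346, -0.00172281,  0.00189226, -0.00095813,  0.00102026,
        0.0005617 ]), 'joint_efforts': array([ 6.33755262e-04, -5.59807241e+01, -4.91780734e+01,  7.69659667e-02,
        3.48845765e-02, -1.69011610e-04]), 'tcp_pos': array([0.14636148, 0.58128506, 0.21759507]), 'tcp_rot': array([-3.13975011e+00, -1.55032316e-04,  2.89480321e+00]), 'force': array([-0.83340341, -1.24498377,  0.0057742 ]), 'wrist_torque': array([-0.00625122,  0.01469313, -0.01992296]), 'width': 0.9991060703239922}
side [[445.35359541   0.         320.30767837]
 [  0.         445.35359541 197.37263852]
 [  0.           0.           1.        ]] [[ 0.94211483 -0.33512421  0.01055521]
 [-0.1833381  -0.54125439 -0.82062831]
 [ 0.28072547  0.77119093 -0.57136483]] [-0.54366198  0.17433351  0.95750635]
top [[440.89556491   0.         319.22496567]
 [  0.         440.89556491 201.35227969]
 [  0.           0.           1.        ]] [[-0.00179635 -0.99996338  0.00836768]
 [-0.99602486  0.00104394 -0.08906956]
 [ 0.08905756 -0.00849442 -0.99599026]] [-0.02664002  0.57451316  1.26523422]
```

View pics/side0.png

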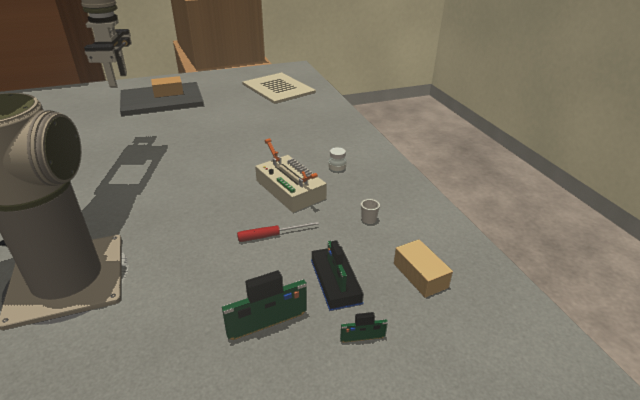

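View pics/top0.png

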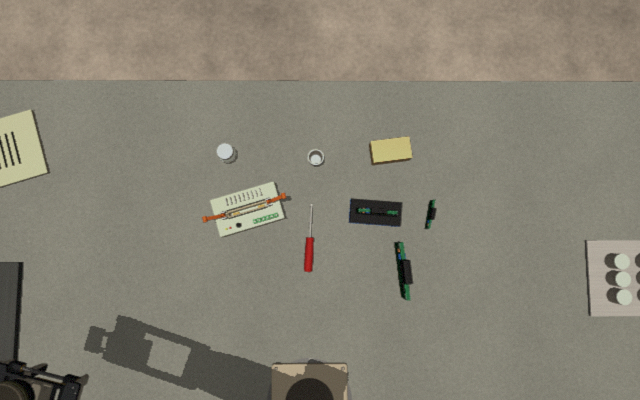

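The side view shows the stand with its card at about (337,270), the chassis at (290,180), and a large and a small decoy card standing on the bench. The top view shows the stand at (376,212) and the chassis at (247,209). I'll zoom in next.

```bash
cat > h.py <<'E'
import numpy as np, cv2
def ray(d,u,v):
    K=d["camera_matrix"];R=np.array(d["R"]);t=np.array(d["t"])
    c=-R.T@t; r=R.T@np.linalg.solve(K,[u,v,1.]); return c,r
def onz(d,u,v,z):
    c,r=ray(d,u,v); return c+r*(z-c[2])/r[2]
def proj(d,X):
    p=d["camera_matrix"]@(np.array(d["R"])@np.array(X)+d["t"]); return p[:2]/p[2]
def tri(d1,p1,d2,p2):
    c1,r1=ray(d1,*p1);c2,r2=ray(d2,*p2)
    s=np.linalg.lstsq(np.c_[r1,-r2],c2-c1,rcond=None)[0]
    a=c1+s[0]*r1;b=c2+s[1]*r2
    return (a+b)/2,np.linalg.norm(a-b)
def crop(d,x,y,w,h,s,name):
    cv2.imwrite(name,cv2.resize(d["frame"][y:y+h,x:x+w,::-1],None,fx=s,fy=s,interpolation=cv2.INTER_CUBIC))
E
python3 - <<'E'
from plant import *
from h import *
import pickle
t=get_image("top");s=get_image("side")
pickle.dump((t,s),open("im0.pkl","wb"))
a=cv2.resize(t["frame"][170:250,195:295,::-1],None,fx=8,fy=8,interpolation=cv2.INTER_CUBIC)[:600]
cv2.imwrite("pics/t_ch.png",a[:600])
crop(t,340,190,75,45,10,"pics/t_st.png")
crop(s,245,130,95,75,8,"pics/s_ch.png")
crop(s,300,230,75,80,7,"pics/s_st.png")
E
```

```text
(no output)
```

View pics/t_ch.png

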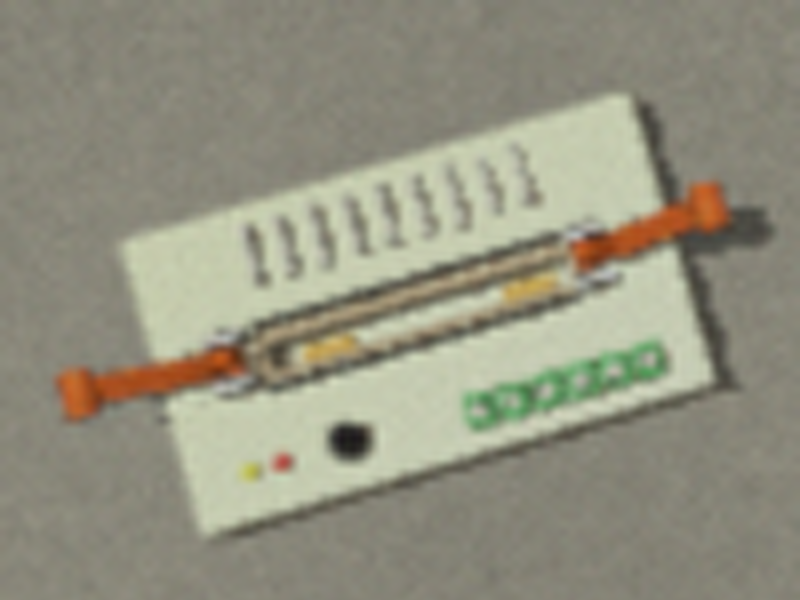

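View pics/t_st.png

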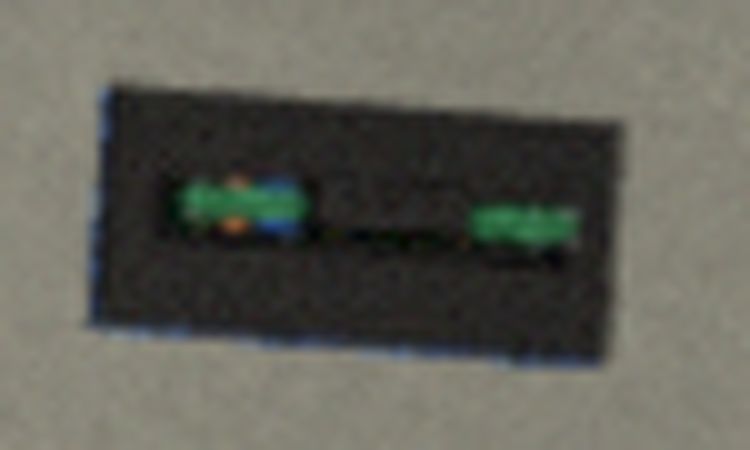

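View pics/s_ch.png

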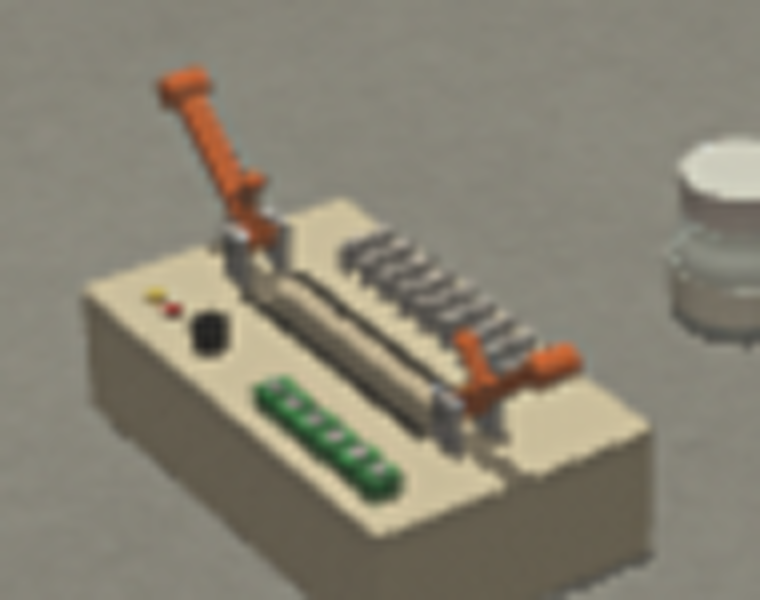

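View pics/s_st.png

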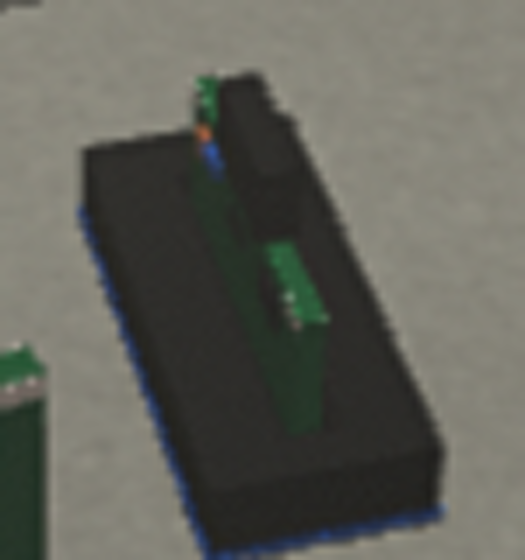

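```bash
cat > m.py <<'E'
from h import *
import pickle
t,s=pickle.load(open("im0.pkl","rb"))
print("cams",ray(t,0,0)[0],ray(s,0,0)[0])
def hsv(d): return cv2.cvtColor(d["frame"],cv2.COLOR_RGB2HSV)
def box(m,a,k):
    return
# chassis cream in top
H=hsv(t)
def mask(H,lo,hi,roi):
    m=cv2.inRange(H,np.array(lo),np.array(hi)); z=np.zeros_like(m); x,y,w,h=roi; z[y:y+h,x:x+w]=m[y:y+h,x:x+w]; return z
x=t["frame"].astype(int)
m=((x[:,:,1]>165)).astype(np.uint8)*255; z=np.zeros_like(m); z[175:245,200:292]=m[175:245,200:292]
c=max(cv2.findContours(z,cv2.RETR_EXTERNAL,cv2.CHAIN_APPROX_NONE)[0],key=cv2.contourArea)
r=cv2.minAreaRect(c);print("minrect",r)
P=np.array([onz(t,*p,0.05) for p in cv2.boxPoints(r)]);print(P, np.linalg.norm(np.diff(P,axis=0),axis=1),P.mean(0))
K=[(122,242),(630,92),(715,380),(205,535)]
P=np.array([onz(t,(a+.5)/8-.5+195,(b+.5)/8-.5+170,.05) for a,b in K]);print("hand",P,np.linalg.norm(np.diff(P,axis=0),axis=1),P.mean(0))
e=(P[0]+P[3]-P[1]-P[2]);print("yaw of +y axis",np.degrees(np.arctan2(e[1],e[0])))
# side corners of top face: left(85,290) back(345,198) right(652,432) front(375,537)
K=[(85,288),(347,198),(652,430),(378,537)]
P=np.array([onz(s,(a+.5)/8-.5+245,(b+.5)/8-.5+130,.05) for a,b in K]);print("side",P,np.linalg.norm(np.diff(P,axis=0),axis=1),P.mean(0))
# slot in top: outer frame ends
# orange tips
for n,d,rois in(("top",t,[(200,205,18,20),(275,188,15,14)]),("side",s,[(260,135,14,10),(308,168,14,12)])):
    for ro in rois:
        o=mask(hsv(d),(3,150,90),(14,255,255),ro); M=cv2.moments(o,True)
        print(n,ro,M["m00"])
# green card
g=mask(H,(60,110,50),(90,255,255),(345,195,65,35))
q=np.argwhere(g)[:,::-1]; print("green",q.min(0),q.max(0))
for lo,hi in((0,375),(375,999)):
    k=q[(q[:,0]>=lo)&(q[:,0]<hi)]; print(k.min(0),k.max(0),k.mean(0),len(k))
for u,v in((178,200),(305,204),(470,222),(580,222)):
    print(onz(t,(u+.5)/10-.5+340,(v+.5)/10-.5+190,.069))
K=[(105,88),(620,123),(605,360),(95,322)]
P=np.array([onz(t,(a+.5)/10-.5+340,(b+.5)/10-.5+190,.03) for a,b in K]);print("stand",P,np.linalg.norm(np.diff(P,axis=0),axis=1),P.mean(0))
# side card shoulders: green top pieces; tips
f=lambda u,v:((u+.5)/7-.5+300,(v+.5)/7-.5+230)
T=lambda u,v:((u+.5)/10-.5+340,(v+.5)/10-.5+190)
print("near end of card top",tri(t,T(580,224),s,f(313,322)))
print("far end",tri(t,T(178,200),s,f(207,78)))
f=lambda u,v:((u+.5)/8-.5+245,(v+.5)/8-.5+130)
T=lambda u,v:((u+.5)/8-.5+195,(v+.5)/8-.5+170)
print("tipA",tri(t,T(80,394),s,f(186,88)))
print("tipB",tri(t,T(708,206),s,f(558,364)))
E
python3 m.py
```

```text
cams [ 0.45950286 -0.01649137  1.31155551] [ 0.27535757 -0.82625572  0.69588693]
minrect ((249.21102905273438, 218.53671264648438), (17.240873336791992, 66.760498046875), 73.3007583618164)
[[0.51950853 0.27124992 0.05      ]
 [0.57434267 0.08908007 0.05      ]
 [0.52687479 0.07461023 0.05      ]
 [0.47245793 0.2562657  0.05      ]] [0.19024363 0.04962435 0.18963097] [0.52329598 0.17280148 0.05      ]
hand [[0.57706848 0.28652354 0.05      ]
 [0.63115756 0.10497766 0.05      ]
 [0.52727286 0.0738204  0.05      ]
 [0.47230754 0.25492189 0.05      ]] [0.18943213 0.10845648 0.18925891] [0.55195161 0.18006087 0.05      ]
yaw of +y axis 106.7369497124256
side [[0.47135335 0.25235432 0.05      ]
 [0.57678142 0.28504625 0.05      ]
 [0.62912811 0.10226586 0.05      ]
 [0.52513131 0.0716232  0.05      ]] [0.11038044 0.19012849 0.10841728] [0.55059855 0.17782241 0.05      ]
top (200, 205, 18, 20) 56.0
top (275, 188, 15, 14) 46.0
side (260, 135, 14, 10) 22.0
side (308, 168, 14, 12) 19.0
green [358 209] [397 213]
[358 209] [370 211] [364.19354839 209.80645161] 31
[387 210] [397 213] [391.46875 211.90625] 32
[ 0.54722735 -0.13482827  0.069     ]
[ 0.54605048 -0.17075287  0.069     ]
[ 0.54089345 -0.21738789  0.069     ]
[ 0.54085462 -0.24853525  0.069     ]
stand [[ 0.58280753 -0.11750812  0.03      ]
 [ 0.57238187 -0.26803853  0.03      ]
 [ 0.50318551 -0.26239148  0.03      ]
 [ 0.51444978 -0.11404949  0.03      ]] [0.15089102 0.0694264  0.14876905] [ 0.54320617 -0.1904969   0.03      ]
near end of card top (array([ 0.53931685, -0.24837342,  0.06791753]), np.float64(0.0021843885670154023))
far end (array([ 0.54805751, -0.13543809,  0.06420648]), np.float64(0.0010254857228091951))
tipA (array([0.51976853, 0.28690071, 0.10378909]), np.float64(0.00024090073697483177))
tipB (array([0.58508641, 0.07264581, 0.10207736]), np.float64(0.0012882701133201514))
```

Checks on the measured points:

- **Chassis:** the rectangle measures about 190 x 109 mm, as it should. The two views' centres agree within 3 mm, and the axis is at 106.7°.
- **Lever tips:** they lie about 60 mm from the hinges, so both levers are at about 0.88 rad, which is swung out.
- **Card:** its centre is at about (0.5437, -0.191), with its long axis at about 86°.

Next I'll write a helper that converts a target into tool axes.

```bash
cat > g.py <<'E'
import sys
from plant import *
import numpy as np
from scipy.spatial.transform import Rotation as R
o=observe()
def go(p,yaw):
    r=R.from_euler("xyz",o["tcp_rot"]); g=R.from_euler("xyz",[np.pi,0,np.radians(yaw)])
    print("shift cm",np.round(100*r.inv().apply(np.array(p)-o["tcp_pos"]),2),"turn",np.round(np.degrees((r.inv()*g).as_rotvec()),2))
a=[float(v) for v in sys.argv[1:]]
print("t",round(o["time_s"],2),"tcp",np.round(o["tcp_pos"],4),"rot",np.round(np.degrees(o["tcp_rot"]),2),"F",np.round(o["force"],1),"w",round(float(o["width"]),3))
go(a[:3],a[3])
E
python3 g.py 0.5437 -0.191 0.15 86
```

```text
t 0.2 tcp [0.1464 0.5815 0.218 ] rot [-1.7994e+02 -1.0000e-02  1.6586e+02] F [-0.7  0.2  0.3] w 0.999
shift cm [-57.39 -65.2    6.87] turn [-6.000e-02  4.000e-02  7.986e+01]
```

```bash
python3 -m handwheel '[[-4,-4.5,0,0,0,5],[-8,-9,0,0,0,11],[-12,-13.5,0,0,0,17],[-16,-18,0,0,0,23],[-20,-22.6,0,0,0,29],[-24,-27.2,0,0,0,35],[-28,-31.7,0,0,0,40],[-32,-36.2,0,0,0,45]]'; python3 g.py 0.5437 -0.191 0.15 86
```

```text
time_s: 1.2
tcp_pos: [0.3689, 0.1508, 0.2188]
tcp_rot: [3.141, 0.0, 2.107]
force: [0.6, 0.1, 0.3]
width: 0.999
t 1.2 tcp [0.3689 0.1508 0.2188] rot [1.7995e+02 1.0000e-02 1.2071e+02] F [0.6 0.1 0.3] w 0.999
shift cm [-38.31  -2.44   6.88] turn [ 6.000e-02 -1.000e-02  3.471e+01]
```

```bash
python3 -m handwheel '[[-5.5,-0.3,0.5,0,0,6],[-11,-0.6,1.5,0,0,12],[-17,-1,3,0,0,18],[-23,-1.5,4,0,0,24],[-29,-2,5,0,0,30],[-35,-2.3,6,0,0,34.7],[-38.3,-2.4,6.9,0,0,34.7],[-38.3,-2.4,6.9,0,0,34.7]]'; python3 g.py 0.5437 -0.191 0.15 86
python3 - <<'E'
from plant import *
from h import *
t=get_image("top");s=get_image("side")
crop(t,300,150,130,100,6,"pics/t1.png");crop(s,270,190,130,110,5,"pics/s1.png")
E
```

```text
time_s: 2.2
tcp_pos: [0.5439, -0.1902, 0.148]
tcp_rot: [-3.139, -0.001, 1.501]
force: [-0.1, 0.1, -0.6]
width: 1.001
t 2.2 tcp [ 0.5439 -0.1902  0.148 ] rot [-1.7986e+02 -4.0000e-02  8.6010e+01] F [-0.1  0.1 -0.6] w 1.001
shift cm [-0.08 -0.01 -0.2 ] turn [-0.14 -0.04  0.01]
```

View pics/s1.png

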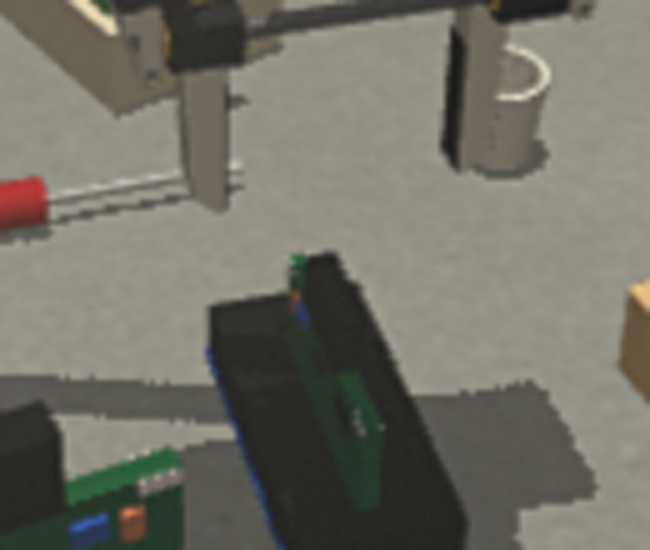

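View pics/t1.png

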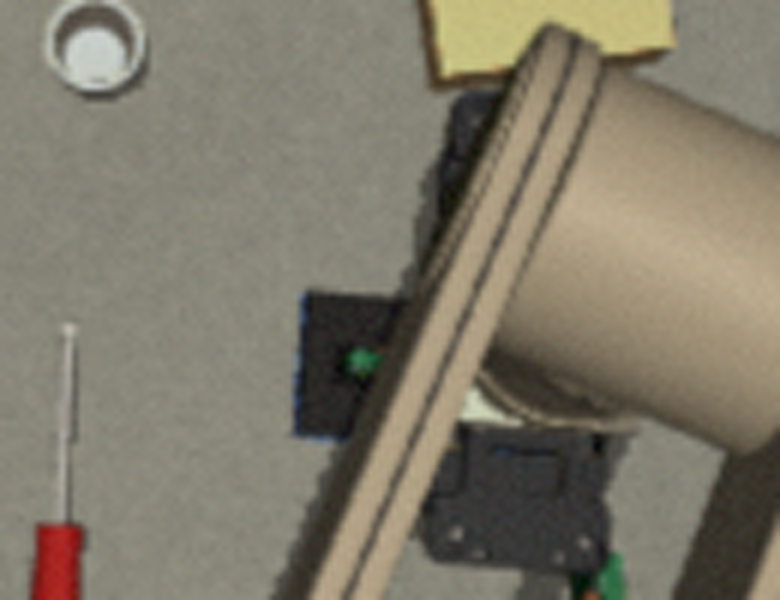

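The gripper is centred over the handle; the fingers straddle it in the side view at (205,200) and (460,165), crop pixels. Now I'll descend.

```bash
python3 -m handwheel '[[-0.1,0,2.5,0,0,0],[-0.1,0,5,0,0,0],[-0.1,0,7,0,0,0],[-0.1,0,8,0,0,0],[-0.1,0,8.4,0,0,0],[-0.1,0,8.4,0,0,0]]'; python3 g.py 0.5437 -0.191 0.064 86
python3 - <<'E'
from plant import *
from h import *
s=get_image("side")
crop(s,270,190,130,110,5,"pics/s2.png")
E
```

```text
time_s: 3.05
tcp_pos: [0.5445, -0.1895, 0.0661]
tcp_rot: [3.141, 0.0, 1.504]
force: [-0.1, 0.6, -0.2]
width: 0.998
t 3.05 tcp [ 0.5445 -0.1895  0.0661] rot [1.7997e+02 1.0000e-02 8.6170e+01] F [-0.1  0.6 -0.2] w 0.998
shift cm [-0.15 -0.07  0.21] turn [0.03 0.01 0.17]
```

View pics/s2.png

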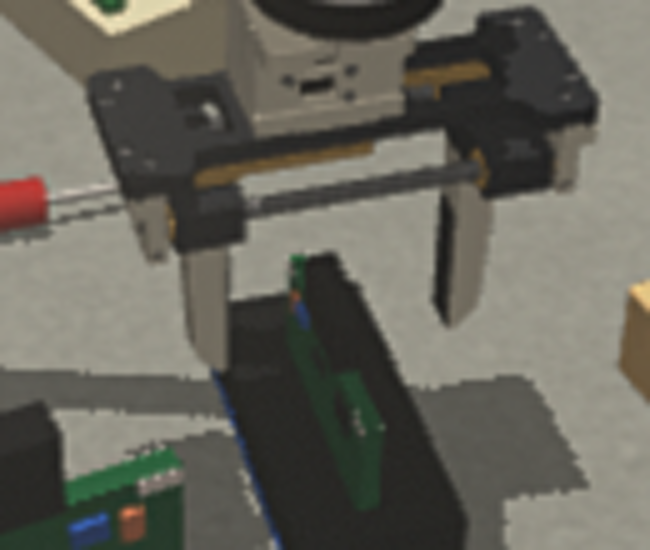

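The fingers straddle the handle, so I'll close them.

```bash
python3 -m handwheel '[[0,0,0,0,0,0],[0,0,0,0,0,0],[0,0,0,0,0,0],[0,0,0,0,0,0],[0,0,0,0,0,0],[0,0,0,0,0,0],[0,0,0,0,0,0],[0,0,0,0,0,0]]' -1 30; python3 g.py 0.5437 -0.191 0.21 86
```

```text
time_s: 4.1
tcp_pos: [0.5442, -0.1895, 0.0656]
tcp_rot: [3.142, 0.0, 1.504]
force: [-0.7, 0.2, -0.5]
width: 0.193
t 4.1 tcp [ 0.5442 -0.1895  0.0656] rot [180.     0.    86.16] F [-0.7  0.2 -0.5] w 0.193
shift cm [ -0.15  -0.04 -14.44] turn [0.   0.   0.16]
```

```bash
python3 -m handwheel '[[0,0,0,0,0,0],[0,0,0,0,0,0],[0,0,0,0,0,0]]'; python3 -m handwheel '[[0,0,-0.5,0,0,0],[0,0,-1.5,0,0,0],[0,0,-3,0,0,0],[0,0,-5,0,0,0],[0,0,-8,0,0,0],[0,0,-11,0,0,0],[0,0,-14.5,0,0,0],[0,0,-14.5,0,0,0]]'; python3 g.py 0.5515 0.179 0.21 106.7
python3 - <<'E'
from plant import *
from h import *
s=get_image("side")
crop(s,250,120,150,120,5,"pics/s3.png")
E
```

```text
time_s: 4.47
tcp_pos: [0.5442, -0.1895, 0.0657]
tcp_rot: [3.142, 0.0, 1.504]
force: [-0.1, 0.4, 0.2]
width: 0.147
time_s: 5.48
tcp_pos: [0.5465, -0.1905, 0.216]
tcp_rot: [3.134, 0.003, 1.504]
force: [0.5, 0.5, -3.2]
width: 0.148
t 5.47 tcp [ 0.5465 -0.1905  0.216 ] rot [1.7955e+02 1.7000e-01 8.6160e+01] F [ 0.5  0.5 -3.2] w 0.148
shift cm [36.9  -1.98  0.47] turn [  0.41   0.25 -20.54]
```

View pics/s3.png

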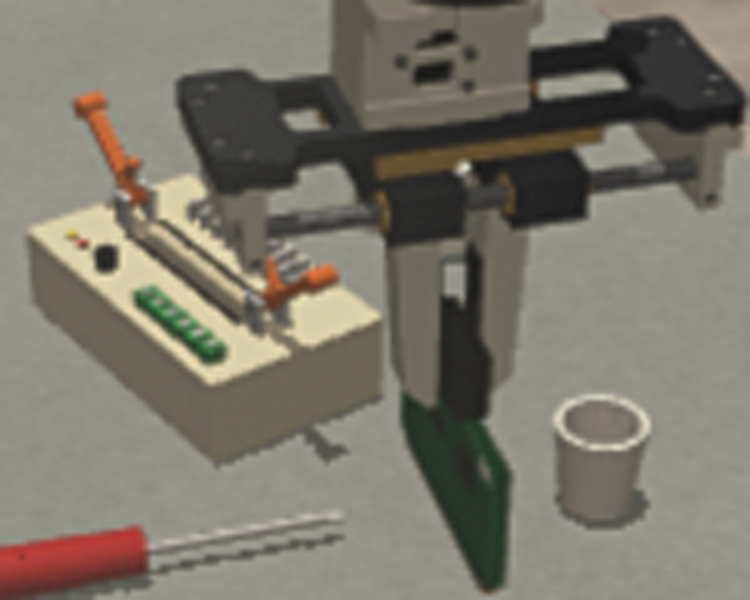

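The card is held, 14 mm wide between the fingers, and lifted clear. Now I'll carry it over the slot.

```bash
python3 -m handwheel '[[2,0,0,0,0,-1],[6,-0.2,0,0,0,-3],[11,-0.5,0,0,0,-6],[16,-0.8,0,0,0,-9],[21,-1,0,0,0,-12],[26,-1.3,0,0,0,-15],[31,-1.6,0,0,0,-18],[35,-1.9,0,0,0,-20]]'; python3 -m handwheel '[[1.3,0,0.2,0,0,-0.3],[1.3,0,0.2,0,0,-0.3],[1.3,0,0.2,0,0,-0.3]]';python3 g.py 0.5515 0.179 0.21 106.7
python3 - <<'E'
from plant import *
from h import *
import pickle
s=get_image("side");t=get_image("top")
pickle.dump((t,s),open("im1.pkl","wb"))
crop(s,220,90,130,120,5,"pics/s4.png")
crop(t,195,150,110,90,6,"pics/t4.png")
E
```

```text
time_s: 6.52
tcp_pos: [0.5468, 0.1639, 0.2087]
tcp_rot: [-3.139, -0.001, 1.856]
force: [0.1, 0.1, -1.6]
width: 0.148
time_s: 6.9
tcp_pos: [0.5448, 0.1725, 0.2081]
tcp_rot: [-3.141, 0.0, 1.857]
force: [-0.2, -0.7, -2.6]
width: 0.147
t 6.9 tcp [0.5448 0.1725 0.2081] rot [-1.7994e+02  2.0000e-02  1.0641e+02] F [-0.2 -0.7 -2.6] w 0.147
shift cm [ 0.43  0.83 -0.19] turn [-0.06  0.02 -0.29]
```

View pics/s4.png

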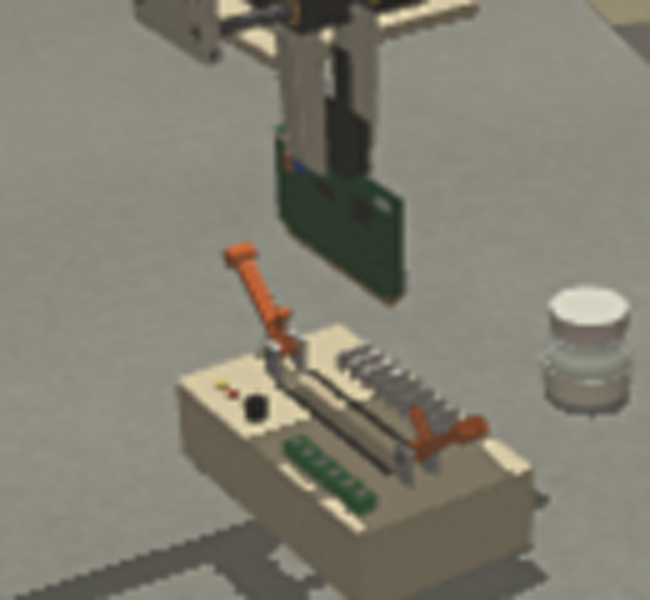

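View pics/t4.png

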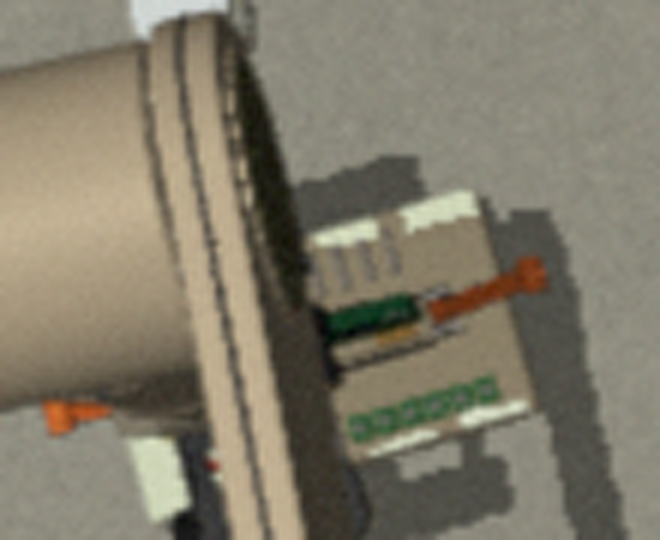

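The card hangs upright above the slot in the side view, with its lower edge from (286,222) to (395,302), crop pixels. It is a few mm short and to one side, so I'll align it and lower it to just above the mouth.

```bash
python3 g.py 0.5512 0.1812 0.122 106.7; python3 -m handwheel '[[0.6,0.8,0,0,0,-0.3],[0.6,0.8,0,0,0,-0.3],[0.6,0.8,2,0,0,-0.3],[0.6,0.8,4,0,0,-0.3],[0.6,0.8,6,0,0,-0.3],[0.6,0.8,7.5,0,0,-0.3],[0.6,0.8,8.4,0,0,-0.3],[0.6,0.8,8.4,0,0,-0.3]]';python3 -m handwheel '[[0,0,0,0,0,0],[0,0,0,0,0,0]]'; python3 g.py 0.5512 0.1812 0.122 106.7
python3 - <<'E'
from plant import *
from h import *
import pickle
s=get_image("side");t=get_image("top")
pickle.dump((t,s),open("im1.pkl","wb"))
crop(s,240,115,90,75,8,"pics/s5.png")
crop(t,195,150,110,90,6,"pics/t5.png")
E
```

```text
t 7.0 tcp [0.5452 0.1723 0.2085] rot [-1.7999e+02  2.0000e-02  1.0636e+02] F [-0.7 -0.6 -1. ] w 0.151
shift cm [0.69 0.83 8.65] turn [-0.01  0.02 -0.34]
time_s: 8.0
tcp_pos: [0.5506, 0.1814, 0.1238]
tcp_rot: [-3.14, -0.0, 1.863]
force: [0.2, 0.1, -1.7]
width: 0.152
time_s: 8.25
tcp_pos: [0.5517, 0.1817, 0.1257]
tcp_rot: [3.14, 0.0, 1.863]
force: [-0.4, -0.3, -2.5]
width: 0.15
t 8.25 tcp [0.5517 0.1817 0.1257] rot [1.7990e+02 1.0000e-02 1.0676e+02] F [-0.4 -0.3 -2.5] w 0.15
shift cm [-0.03 -0.06  0.37] turn [0.1  0.01 0.06]
```

View pics/s5.png

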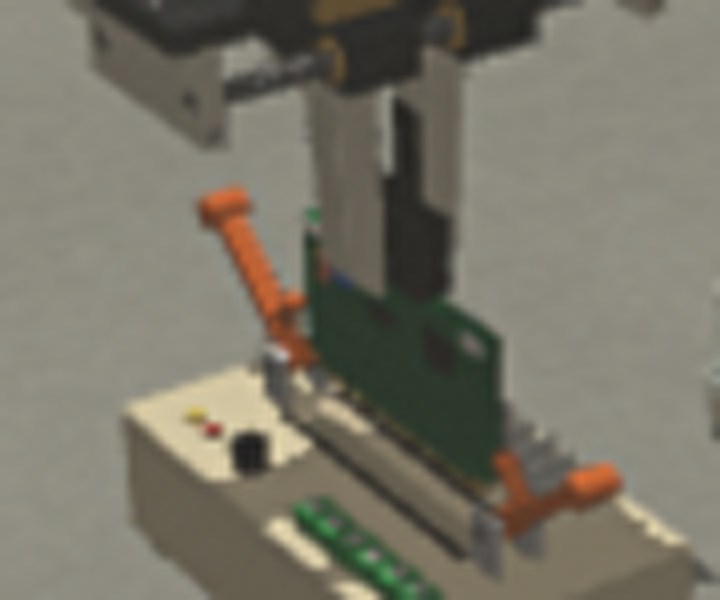

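View pics/t5.png

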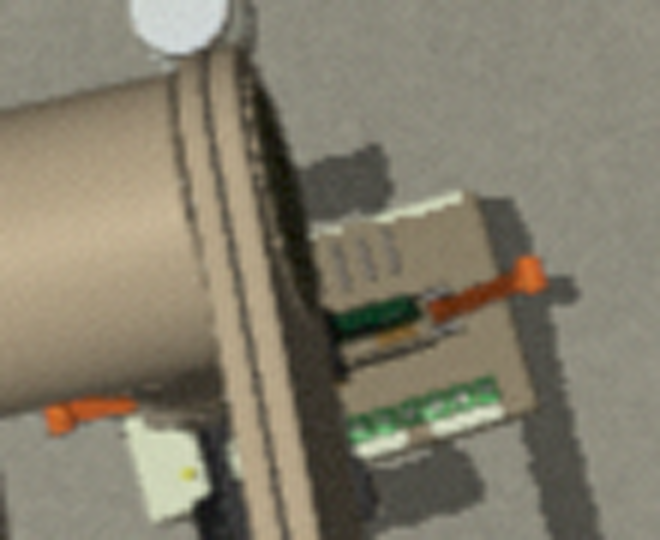

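```bash
python3 - <<'E'
from h import *
import pickle
t,s=pickle.load(open("im1.pkl","rb"))
C=np.array([.5517,.1795]);a=np.radians(106.7);ey=np.array([np.cos(a),np.sin(a)]);ex=np.array([ey[1],-ey[0]])
H=cv2.cvtColor(t["frame"],cv2.COLOR_RGB2HSV)
m=cv2.inRange(H,np.array((60,110,30)),np.array((95,255,255)))
z=np.zeros_like(m);z[198:208,250:266]=m[198:208,250:266]
q=np.argwhere(z)[:,::-1]
print(q.min(0),q.max(0),len(q))
for u in range(252,265):
    k=q[q[:,0]==u]
    if len(k):
        P=[onz(t,u,v,.129)[:2]-C for v in(k[:,1].min()-.5,k[:,1].max()+.5)]
        print(u,k[:,1].min(),k[:,1].max(),[np.round([p@ex*1e3,p@ey*1e3],1) for p in P])
# bottom edge in side view, z of bottom .068
f=lambda u,v:((u+.5)/8-.5+240,(v+.5)/8-.5+115)
for n,p,zz in (("bot R",(490,482),.0695),("bot mid",(400,425),.068),("bot L",(345,385),.068),("slot front rim nearR",(468,520),.05),("shoulder right outer top",(500,338),.129)):
    P=onz(s,*f(*p),zz)[:2]-C; print(n,np.round([P@ex*1e3,P@ey*1e3],1))
# slot in first top image
t0,s0=pickle.load(open("im0.pkl","rb"))
T=lambda u,v:((u+.5)/8-.5+195,(v+.5)/8-.5+170)
for n,p in(("far edge L",(300,310)),("near edge L",(300,378)),("far R",(520,248)),("near R",(520,303)),("slotL end",(250,360)),("R end",(575,270))):
    P=onz(t0,*T(*p),.05)[:2]-C; print(n,np.round([P@ex*1e3,P@ey*1e3],1))
E
python3 - <<'E'
import sys
sys.path.insert(0,".")
from h import *
import pickle
t,s=pickle.load(open("im0.pkl","rb"))
crop(t,215,185,60,40,13,"pics/t6.png")
t,s=pickle.load(open("im1.pkl","rb"))
crop(t,240,185,45,40,15,"pics/t7.png")
E
```

```text
[251 200] [263 204] 35
252 203 204 [array([  2.9, -27.3]), array([ -2.3, -25.8])]
253 202 204 [array([  4.7, -30.6]), array([ -3. , -28.4])]
254 202 204 [array([  4. , -33.2]), array([ -3.8, -30.9])]
255 202 203 [array([  3.2, -35.8]), array([ -2. , -34.3])]
256 201 203 [array([  5. , -39.1]), array([ -2.8, -36.8])]
257 201 203 [array([  4.2, -41.6]), array([ -3.6, -39.4])]
258 201 203 [array([  3.5, -44.2]), array([ -4.3, -42. ])]
259 201 202 [array([  2.7, -46.8]), array([ -2.5, -45.3])]
260 200 203 [array([  4.5, -50.1]), array([ -5.9, -47.1])]
261 200 203 [array([  3.7, -52.7]), array([ -6.7, -49.7])]
262 200 202 [array([  3. , -55.3]), array([ -4.8, -53. ])]
263 201 202 [array([ -0.4, -57.1]), array([ -5.6, -55.6])]
bot R [  3.8 -48.2]
bot mid [0.8 1.8]
bot L [-0.1 35.3]
slot front rim nearR [  1.6 -37.8]
shoulder right outer top [  2.4 -57.5]
far edge L [13.2 40.9]
near edge L [-10.3  47.5]
far R [ 11.9 -40.6]
near R [ -7.1 -35.2]
slotL end [ 1.1 62.8]
R end [ -1.4 -57.3]
```

View pics/t6.png

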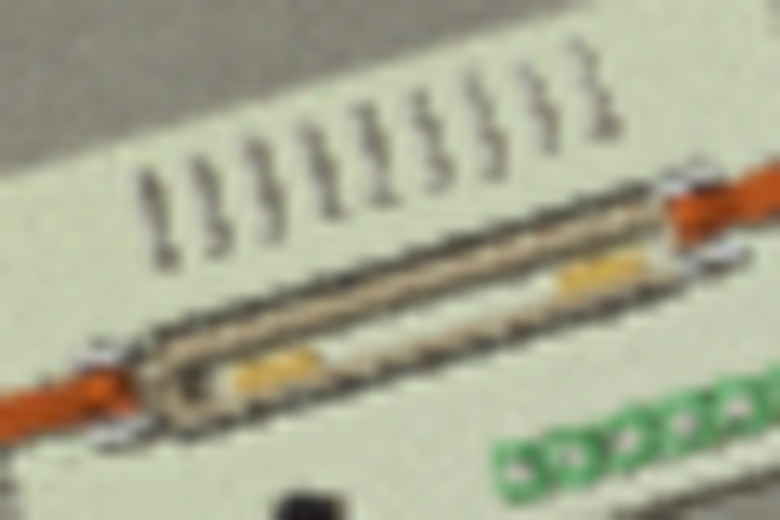

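View pics/t7.png

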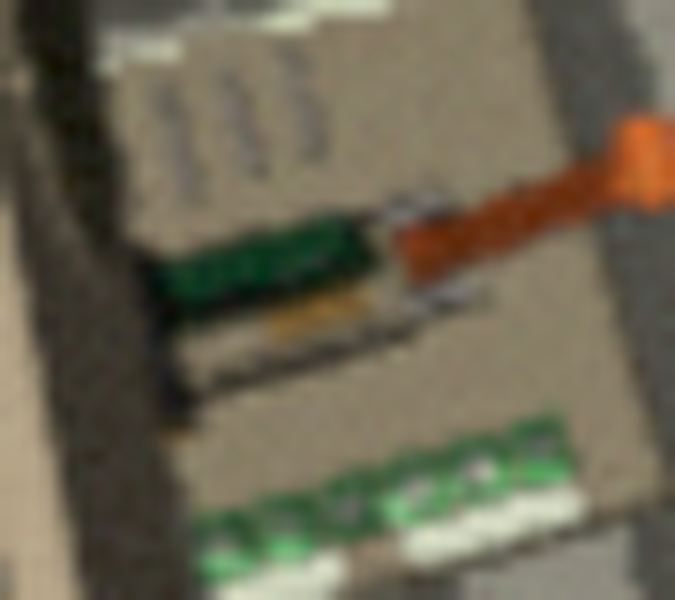

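```bash
python3 - <<'E'
from h import *
import pickle
t,s=pickle.load(open("im0.pkl","rb"))
C=np.array([.5517,.1795]);a=np.radians(106.7);ey=np.array([np.cos(a),np.sin(a)]);ex=np.array([ey[1],-ey[0]])
f=lambda u,v:((u+.5)/13-.5+215,(v+.5)/13-.5+185)
for p,z in (((109,393),.07),((701,219),.07),((107,392),.065)):
    P=onz(t,*f(*p),z)[:2]-C; print(np.round([P@ex*1e3,P@ey*1e3],1))
E
python3 g.py 0.5517 0.1812 0.118 106.7
```

```text
[ 0.5 67.2]
[ -0.1 -65.9]
[ 1.4 68.5]
t 8.35 tcp [0.5515 0.1816 0.1254] rot [179.93   0.   106.76] F [-0.7 -0.3 -2.7] w 0.15
shift cm [-0.05  0.01  0.74] turn [0.07 0.   0.06]
```

The hinge cheeks come out at ±66.5 mm and 0.2 mm sideways of my slot centre, so the estimate is good. I'll lower it while watching the force.

```bash
python3 -m handwheel '[[0,0,0.5,0,0,0],[0,0,1,0,0,0],[0,0,1.4,0,0,0],[0,0,1.8,0,0,0],[0,0,2.1,0,0,0],[0,0,2.4,0,0,0],[0,0,2.4,0,0,0]]';python3 g.py 0.5512 0.1812 0.078 106.7
```

```text
time_s: 9.22
tcp_pos: [0.5508, 0.1818, 0.1003]
tcp_rot: [-3.141, -0.0, 1.863]
force: [-1.1, 0.6, -3.2]
width: 0.148
t 9.22 tcp [0.5508 0.1818 0.1003] rot [-1.7997e+02 -3.0000e-02  1.0676e+02] F [-1.1  0.6 -3.2] w 0.148
shift cm [-0.07  0.03  2.23] turn [-0.03 -0.03  0.06]
```

```bash
python3 -m handwheel '[[0,0,0.4,0,0,0],[0,0,0.8,0,0,0],[0,0,1.2,0,0,0],[0,0,1.5,0,0,0],[0,0,1.8,0,0,0],[0,0,1.8,0,0,0]]';python3 -m handwheel '[[0,0,0.1,0,0,0],[0,0,0.2,0,0,0],[0,0,0.3,0,0,0],[0,0,0.3,0,0,0]]'; python3 g.py 0.5512 0.1812 0.077 106.7
python3 - <<'E'
from plant import *
from h import *
import pickle
s=get_image("side")
crop(s,240,115,90,75,8,"pics/s8.png")
E
```

```text
time_s: 9.98
tcp_pos: [0.5509, 0.1821, 0.0823]
tcp_rot: [3.141, -0.001, 1.864]
force: [-0.5, 3.8, -2.1]
width: 0.151
time_s: 10.48
tcp_pos: [0.551, 0.1822, 0.0796]
tcp_rot: [3.141, -0.001, 1.864]
force: [-2.8, 5.6, 0.2]
width: 0.149
t 10.47 tcp [0.551  0.1822 0.0796] rot [ 1.7998e+02 -5.0000e-02  1.0678e+02] F [-2.8  5.6  0.2] w 0.149
shift cm [-0.11 -0.01  0.26] turn [ 0.02 -0.05  0.08]
```

View pics/s8.png

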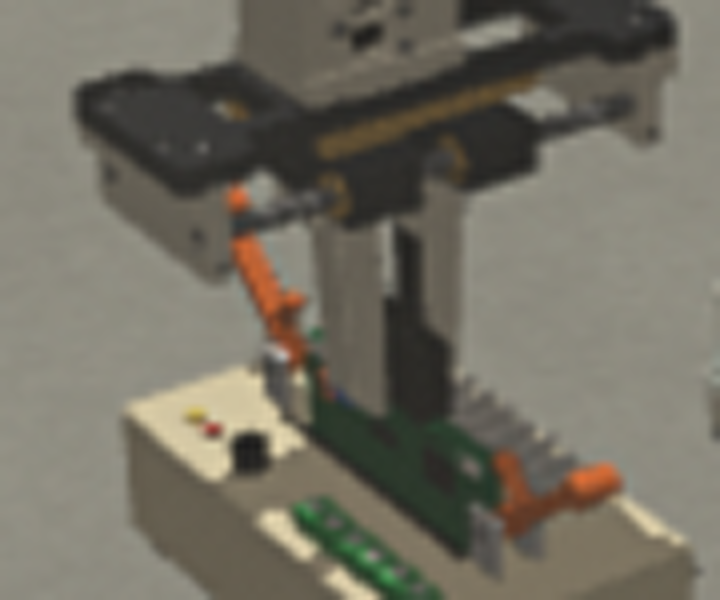

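The force on the tool is about 6 N along +y, so the -y end wall is rubbing. I'll shift 1.2 mm toward +y and go on.

```bash
python3 -m handwheel '[[0.06,0,0,0,0,0],[0.12,0,0,0,0,0],[0.12,0,0,0,0,0]]';python3 -m handwheel '[[0,0,0.1,0,0,0],[0,0,0.2,0,0,0],[0,0,0.2,0,0,0],[0,0,0.2,0,0,0]]'; python3 g.py 0.5512 0.1812 0.077 106.7
```

```text
time_s: 10.9
tcp_pos: [0.5506, 0.1823, 0.0793]
tcp_rot: [-3.141, 0.001, 1.863]
force: [0.2, 1.2, -2.4]
width: 0.148
time_s: 11.4
tcp_pos: [0.5506, 0.1825, 0.0775]
tcp_rot: [-3.141, 0.0, 1.863]
force: [0.2, -1.2, -2.3]
width: 0.148
t 11.4 tcp [0.5506 0.1825 0.0775] rot [-1.7999e+02  1.0000e-02  1.0675e+02] F [ 0.2 -1.2 -2.3] w 0.148
shift cm [-0.14  0.02  0.05] turn [-0.01  0.01  0.05]
```

```bash
python3 -m handwheel '[[0,0,0.05,0,0,0],[0,0,0.1,0,0,0],[0,0,0.1,0,0,0],[0,0,0.1,0,0,0]]';python3 -m handwheel '[[0,0,0.05,0,0,0],[0,0,0.1,0,0,0],[0,0,0.1,0,0,0],[0,0,0.1,0,0,0]]'; python3 g.py 0.5512 0.1812 0.077 106.7
```

```text
time_s: 11.9
tcp_pos: [0.5509, 0.1827, 0.0771]
tcp_rot: [3.141, 0.0, 1.863]
force: [-1.3, -0.3, 3.8]
width: 0.149
time_s: 12.4
tcp_pos: [0.5509, 0.1827, 0.0759]
tcp_rot: [3.141, 0.0, 1.863]
force: [-2.1, -0.5, 5.0]
width: 0.148
t 12.4 tcp [0.5509 0.1827 0.0759] rot [179.98   0.   106.76] F [-2.1 -0.5  5. ] w 0.148
shift cm [-0.15 -0.01 -0.11] turn [0.02 0.   0.06]
```

The card is on its springs: +5 N up on the tool at the expected height. I'll release and rise.

```bash
python3 -m handwheel '[[0,0,-0.1,0,0,0],[0,0,-0.1,0,0,0],[0,0,-0.1,0,0,0],[0,0,-0.1,0,0,0],[0,0,-0.1,0,0,0],[0,0,-0.1,0,0,0]]' 0.2;python3 g.py 0.5512 0.1812 0.077 106.7;python3 -m handwheel '[[0,0,-2,0,0,0],[0,0,-5,0,0,0],[0,0,-9,0,0,0],[0,0,-13,0,0,0],[0,0,-13,0,0,0]]' -1 20; 
python3 - <<'E'
from plant import *
from h import *
import pickle
s=get_image("side");t=get_image("top")
pickle.dump((t,s),open("im2.pkl","wb"))
crop(s,240,115,90,75,8,"pics/s9.png")
crop(t,195,160,110,90,6,"pics/t9.png")
E
```

```text
time_s: 13.15
tcp_pos: [0.5507, 0.1827, 0.0766]
tcp_rot: [3.142, 0.0, 1.863]
force: [0.2, -0.2, -1.0]
width: 0.601
t 13.15 tcp [0.5507 0.1827 0.0766] rot [180.     0.   106.76] F [ 0.2 -0.2 -1. ] w 0.601
shift cm [-0.15  0.   -0.04] turn [0.   0.   0.06]
time_s: 13.78
tcp_pos: [0.5535, 0.1834, 0.2131]
tcp_rot: [3.132, 0.001, 1.863]
force: [0.4, 0.9, 0.5]
width: 0.114
```

View pics/s9.png

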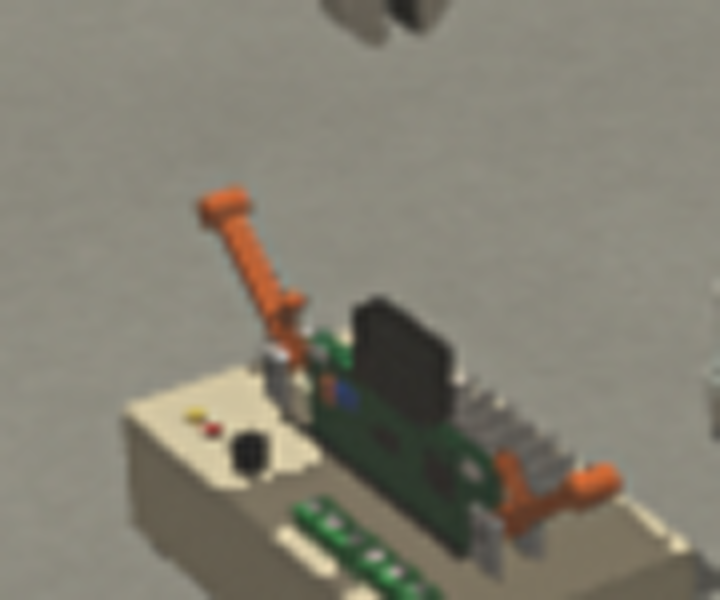

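View pics/t9.png

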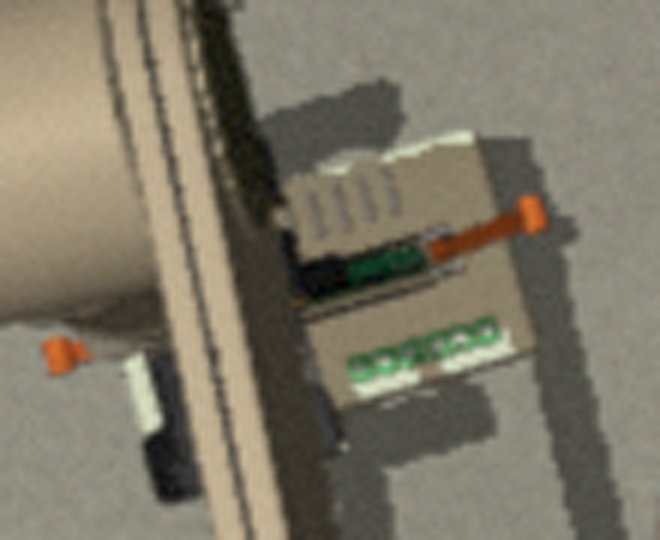

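The card sits in the slot with its handle upright and both levers still out, which is what I wanted. Next is lever_a (+y side), at about 0.88 rad. I'll position outside its tip with the fingers shut.

```bash
python3 g.py 0.5122 0.3112 0.18 106.7
```

```text
t 13.88 tcp [0.5512 0.1828 0.2081] rot [1.7988e+02 1.0000e-02 1.0676e+02] F [ 0.4  0.6 -0.1] w 0.032
shift cm [13.42 -0.04  2.81] turn [0.12 0.01 0.06]
```

```bash
python3 -m handwheel '[[5,0,0,0,0,0],[10,0,0,0,0,0],[13.4,0,0,0,0,0],[13.4,0,3,0,0,0],[13.4,0,7,0,0,0],[13.4,0,10,0,0,0],[13.4,0,11.3,0,0,0],[13.4,0,11.3,0,0,0]]';python3 g.py 0.5122 0.3112 0.094 106.7
python3 - <<'E'
from plant import *
from h import *
import pickle
s=get_image("side");t=get_image("top")
pickle.dump((t,s),open("im3.pkl","wb"))
crop(s,240,95,100,75,7,"pics/s10.png")
crop(t,180,160,110,90,6,"pics/t10.png")
E
```

```text
time_s: 14.88
tcp_pos: [0.5111, 0.3104, 0.0923]
tcp_rot: [-3.139, 0.0, 1.863]
force: [0.7, 0.7, -0.1]
width: 0.008
t 14.88 tcp [0.5111 0.3104 0.0923] rot [-1.7983e+02  3.0000e-02  1.0676e+02] F [ 0.7  0.7 -0.1] w 0.008
shift cm [ 0.04  0.13 -0.17] turn [-0.17  0.03  0.06]
```

View pics/s10.png

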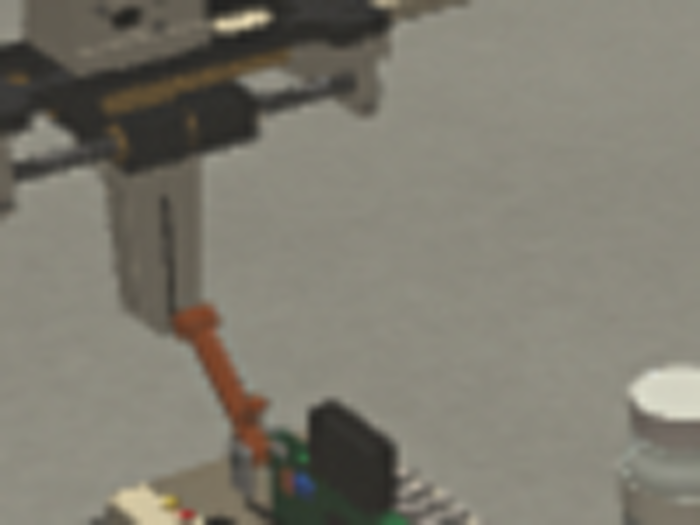

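View pics/t10.png

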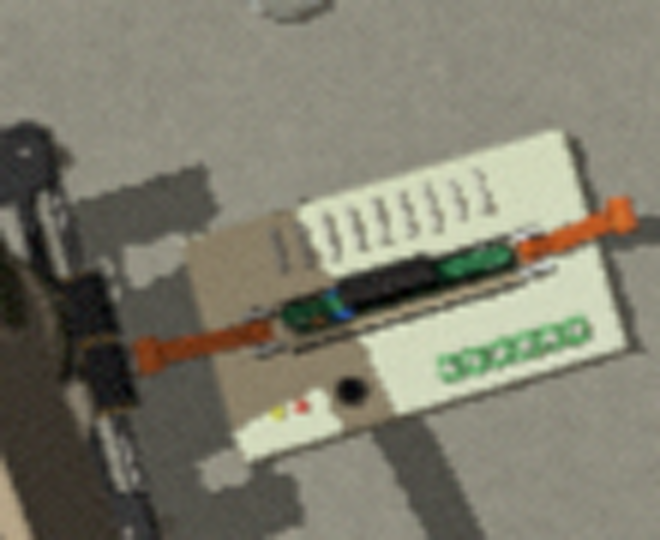

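The shut fingers stand just outside tip_a, which is at (148,355) in the top crop with the fingers at its left. I'll approach and then follow the arc.

```bash
python3 -m handwheel '[[-0.4,0,0,0,0,0],[-0.8,0,0,0,0,0],[-1,0,-0.1,0,0,0],[-1,0,-0.1,0,0,0]]' - 20;python3 -m handwheel '[[-0.15,0,-0.15,0,0,0],[-0.3,0,-0.35,0,0,0],[-0.5,0,-0.55,0,0,0],[-0.75,0,-0.77,0,0,0],[-0.75,0,-0.77,0,0,0]]'; python3 g.py 0.5122 0.3112 0.094 106.7
```

```text
time_s: 15.48
tcp_pos: [0.5152, 0.3012, 0.095]
tcp_rot: [3.141, -0.0, 1.863]
force: [0.2, 0.0, -0.7]
width: 0.008
time_s: 16.1
tcp_pos: [0.517, 0.2946, 0.1029]
tcp_rot: [3.141, -0.001, 1.863]
force: [-3.4, 3.9, 2.8]
width: 0.006
t 16.1 tcp [0.517  0.2946 0.1029] rot [ 1.7999e+02 -4.0000e-02  1.0676e+02] F [-3.4  3.9  2.8] w 0.006
shift cm [1.73 0.02 0.89] turn [ 0.01 -0.04  0.06]
```

```bash
python3 -m handwheel '[[-0.3,0,-0.2,0,0,0],[-0.6,0,-0.4,0,0,0],[-0.9,0,-0.6,0,0,0],[-1.12,0,-0.75,0,0,0],[-1.12,0,-0.75,0,0,0]]'; python3 g.py 0.5122 0.3112 0.094 106.7
python3 - <<'E'
from plant import *
from h import *
import pickle
s=get_image("side");t=get_image("top")
crop(s,240,95,100,85,7,"pics/s11.png")
E
```

```text
time_s: 16.73
tcp_pos: [0.5206, 0.2846, 0.1111]
tcp_rot: [3.14, -0.002, 1.864]
force: [-3.7, 5.8, 5.7]
width: 0.003
t 16.73 tcp [0.5206 0.2846 0.1111] rot [ 1.7991e+02 -9.0000e-02  1.0678e+02] F [-3.7  5.8  5.7] w 0.003
shift cm [ 2.79 -0.04  1.72] turn [ 0.09 -0.09  0.08]
```

View pics/s11.png

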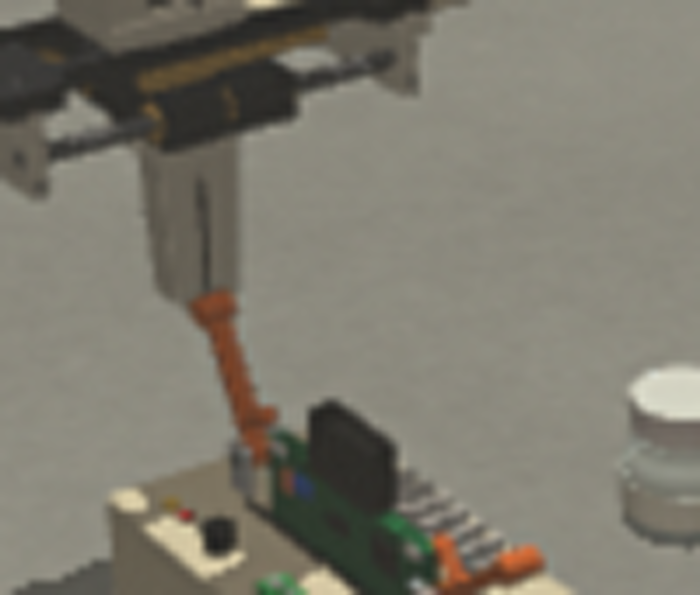

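The fingertip is too high: it bears on the bar's upper side (Fz +5.7), at (215,300) in the crop. I'll back off and measure the tip in the lever's plane.

```bash
python3 -m handwheel '[[0.5,0,-0.2,0,0,0],[1,0,-0.2,0,0,0],[1.5,0,-0.2,0,0,0],[1.5,0,-0.2,0,0,0]]'
cat > tip.py <<'E'
from plant import *
from h import *
import sys
C=np.array([.5515,.180]);a=np.radians(106.7);ey=np.array([np.cos(a),np.sin(a)]);ex=np.array([ey[1],-ey[0]])
def plane(d,u,v):
    c,r=ray(d,u,v); k=((C-c[:2])@ex)/(r[:2]@ex); P=c+k*r; return (P[:2]-C)@ey*1e3,P[2]*1e3
s=get_image("side"); t=get_image("top")
H=cv2.cvtColor(s["frame"],cv2.COLOR_RGB2HSV)
m=cv2.inRange(H,np.array((4,150,60)),np.array((14,255,255)))
n,lab,st,ce=cv2.connectedComponentsWithStats(m)
for i in range(1,n):
    if st[i,4]>15 and 230<ce[i,0]<340 and 100<ce[i,1]<210:
        q=np.argwhere(lab==i)[:,::-1]
        P=np.array([plane(s,*p) for p in q]); sg=np.sign(P[:,0].mean())
        L=np.hypot(sg*P[:,0]-66,P[:,1]-65.5); k=L>52
        print("side px",st[i],"tip(y,z)",np.round(P[k].mean(0),1),k.sum(),"theta",round(np.arctan2(sg*P[k,0].mean()-66,P[k,1].mean()-65.5),3))
crop(s,240,95,100,85,7,f"pics/s{sys.argv[1]}.png")
crop(t,190,160,110,85,7,f"pics/t{sys.argv[1]}.png")
E
python3 tip.py 12;python3 g.py 0.5122 0.3112 0.094 106.7
```

```text
time_s: 17.32
tcp_pos: [0.5158, 0.2981, 0.1116]
tcp_rot: [-3.141, 0.0, 1.864]
force: [-0.0, -0.8, 0.7]
width: 0.007
side px [268 137  11  18  45] tip(y,z) [ 97.7 115.2] 14 theta 0.568
side px [302 172   5   9  23] tip(y,z) [nan nan] 0 theta nan
side px [311 173   6   5  18] tip(y,z) [-115.  105.] 13 theta 0.893
t 17.43 tcp [0.5159 0.2978 0.1117] rot [-1.7998e+02  1.0000e-02  1.0677e+02] F [ 0.1 -0.2 -0.1] w 0.006
shift cm [1.39 0.03 1.77] turn [-0.02  0.01  0.07]tip.py:16: RuntimeWarning: Mean of empty slice.
  print("side px",st[i],"tip(y,z)",np.round(P[k].mean(0),1),k.sum(),"theta",round(np.arctan2(sg*P[k,0].mean()-66,P[k,1].mean()-65.5),3))
  ret = um.true_divide(
  ret = ret.dtype.type(ret / rcount)
```

View pics/s12.png

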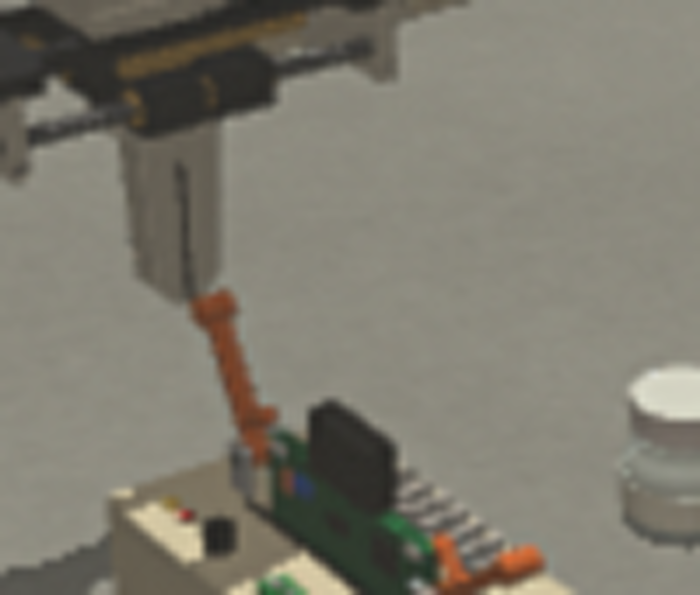

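View pics/t12.png

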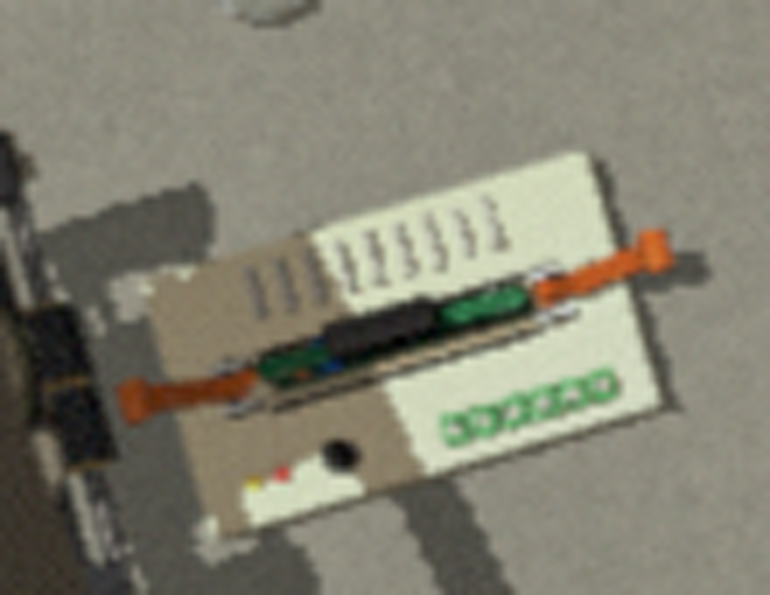

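lever_a is now at 0.57 rad and lever_b at 0.89. I'll go 10 mm lower so that the flat of the finger meets the bar, then continue along the arc.

```bash
python3 -m handwheel '[[0,0,0.5,0,0,0],[0,0,1.0,0,0,0],[-0.5,0,1.0,0,0,0],[-1,0,1.0,0,0,0],[-1.1,0,1.0,0,0,0],[-1.1,0,1.0,0,0,0]]' ;python3 -m handwheel '[[-0.2,0,-0.12,0,0,0],[-0.36,0,-0.22,0,0,0],[-0.6,0,-0.35,0,0,0],[-0.9,0,-0.48,0,0,0],[-0.9,0,-0.48,0,0,0]]'; python3 tip.py 13 2>/dev/null;  python3 g.py 0.5122 0.3112 0.094 106.7
```

```text
time_s: 18.18
tcp_pos: [0.5194, 0.2872, 0.1021]
tcp_rot: [3.141, -0.0, 1.863]
force: [0.3, -0.2, 0.1]
width: 0.006
time_s: 18.8
tcp_pos: [0.5219, 0.2789, 0.1072]
tcp_rot: [3.141, -0.0, 1.863]
force: [-2.6, 2.9, 1.5]
width: 0.004
side px [271 141   8  19  41] tip(y,z) [ 93.1 110.4] 1 theta 0.543
side px [302 172   5   9  22] tip(y,z) [nan nan] 0 theta nan
side px [311 173   6   5  18] tip(y,z) [-115.  105.] 13 theta 0.893
t 18.9 tcp [0.5219 0.2789 0.107 ] rot [ 1.7997e+02 -1.0000e-02  1.0676e+02] F [-2.3  2.8  3. ] w 0.005
shift cm [3.38 0.   1.31] turn [ 0.03 -0.01  0.06]
```

```bash
python3 -m handwheel '[[-0.2,0,-0.1,0,0,0],[-0.4,0,-0.18,0,0,0],[-0.6,0,-0.25,0,0,0],[-0.8,0,-0.3,0,0,0],[-0.8,0,-0.3,0,0,0]]';python3 -m handwheel '[[-0.2,0,-0.05,0,0,0],[-0.4,0,-0.1,0,0,0],[-0.6,0,-0.15,0,0,0],[-0.6,0,-0.15,0,0,0]]'; python3 tip.py 14 2>/dev/null;  python3 g.py 0.5122 0.3112 0.094 106.7
```

```text
time_s: 19.52
tcp_pos: [0.5242, 0.2718, 0.1103]
tcp_rot: [3.141, -0.001, 1.864]
force: [-3.9, 5.6, 4.5]
width: 0.008
time_s: 20.02
tcp_pos: [0.526, 0.2662, 0.112]
tcp_rot: [3.14, -0.001, 1.864]
force: [-3.4, 6.5, 4.2]
width: 0.004
side px [273 142   7  15  30] tip(y,z) [nan nan] 0 theta nan
side px [302 172   5   9  23] tip(y,z) [nan nan] 0 theta nan
side px [311 173   6   5  18] tip(y,z) [-115.  105.] 13 theta 0.893
t 20.12 tcp [0.526  0.2662 0.112 ] rot [ 1.7993e+02 -7.0000e-02  1.0678e+02] F [-2.8  6.5  6.1] w 0.006
shift cm [ 4.71 -0.03  1.8 ] turn [ 0.07 -0.07  0.08]
```

View pics/s14.png

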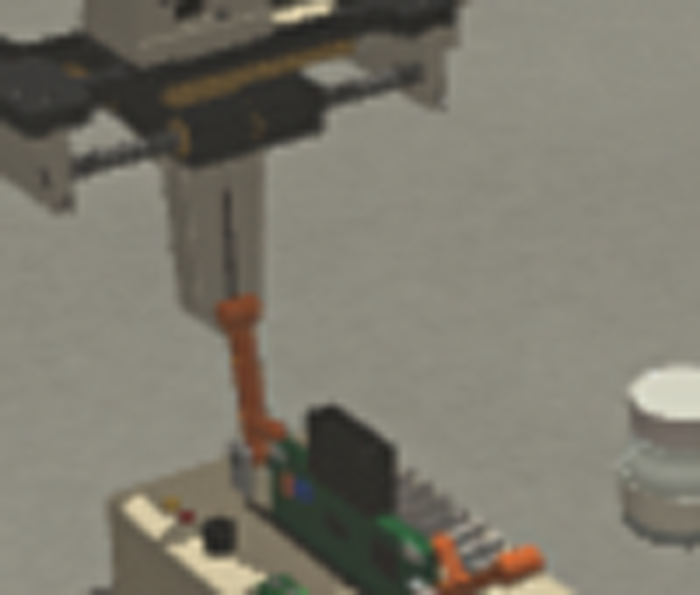

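View pics/t14.png

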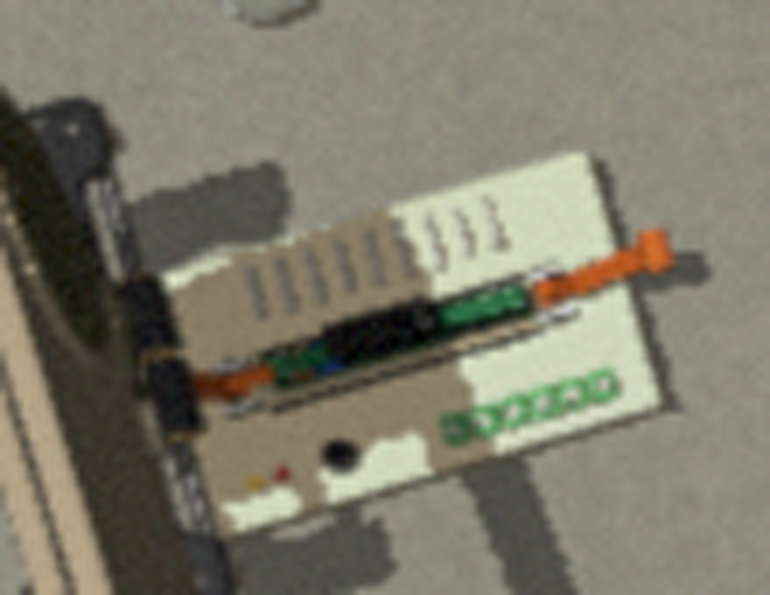

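The bar is in front of the finger at (240,305), and theta is about 0.2. I'll continue gently to the stop.

```bash
python3 -m handwheel '[[-0.2,0,-0.02,0,0,0],[-0.4,0,-0.04,0,0,0],[-0.6,0,-0.06,0,0,0],[-0.6,0,-0.06,0,0,0]]';python3 -m handwheel '[[-0.15,0,-0.01,0,0,0],[-0.3,0,-0.02,0,0,0],[-0.4,0,-0.02,0,0,0],[-0.4,0,-0.02,0,0,0]]'; python3 g.py 0.5122 0.3112 0.094 106.7
```

```text
time_s: 20.62
tcp_pos: [0.528, 0.2605, 0.1127]
tcp_rot: [3.14, -0.001, 1.864]
force: [-2.8, 6.6, 7.0]
width: 0.005
time_s: 21.12
tcp_pos: [0.5292, 0.2568, 0.113]
tcp_rot: [3.14, -0.001, 1.864]
force: [-2.4, 6.2, 5.6]
width: 0.003
t 21.12 tcp [0.5292 0.2568 0.113 ] rot [ 1.7989e+02 -8.0000e-02  1.0678e+02] F [-2.4  6.2  5.6] w 0.003
shift cm [ 5.7  -0.06  1.91] turn [ 0.11 -0.08  0.08]
```

```bash
python3 -m handwheel '[[-0.1,0,0,0,0,0],[-0.2,0,0,0,0,0],[-0.2,0,0,0,0,0]]';python3 -m handwheel '[[-0.1,0,0,0,0,0],[-0.15,0,0,0,0,0],[-0.15,0,0,0,0,0]]'
```

```text
time_s: 21.5
tcp_pos: [0.5294, 0.2561, 0.1131]
tcp_rot: [3.139, -0.003, 1.864]
force: [-4.2, 12.7, 6.1]
width: 0.004
time_s: 21.88
tcp_pos: [0.5295, 0.2558, 0.1132]
tcp_rot: [3.139, -0.005, 1.865]
force: [-5.5, 17.2, 5.7]
width: 0.007
```

The stop is reached: the force rises to 18 N with no travel. I'll back off and look.

```bash
python3 -m handwheel '[[0.5,0,0,0,0,0],[2,0,0,0,0,0],[3,0,-2,0,0,0],[3,0,-6,0,0,0],[3,0,-9,0,0,0],[3,0,-9,0,0,0]]'; python3 tip.py 15 2>/dev/null;  python3 g.py 0.5908 0.049 0.20 106.7
```

```text
time_s: 22.62
tcp_pos: [0.5231, 0.2823, 0.2067]
tcp_rot: [3.134, -0.0, 1.864]
force: [0.3, 0.4, 0.0]
width: 0.005
side px [302 172   5   8  21] tip(y,z) [nan nan] 0 theta nan
side px [309 173   8   5  20] tip(y,z) [-115.  105.] 13 theta 0.893
t 22.73 tcp [0.5212 0.2813 0.2024] rot [1.7995e+02 1.0000e-02 1.0677e+02] F [-0.5  0.6 -1. ] w 0.004
shift cm [-24.25  -0.03   0.24] turn [0.05 0.01 0.07]
```

View pics/s15.png

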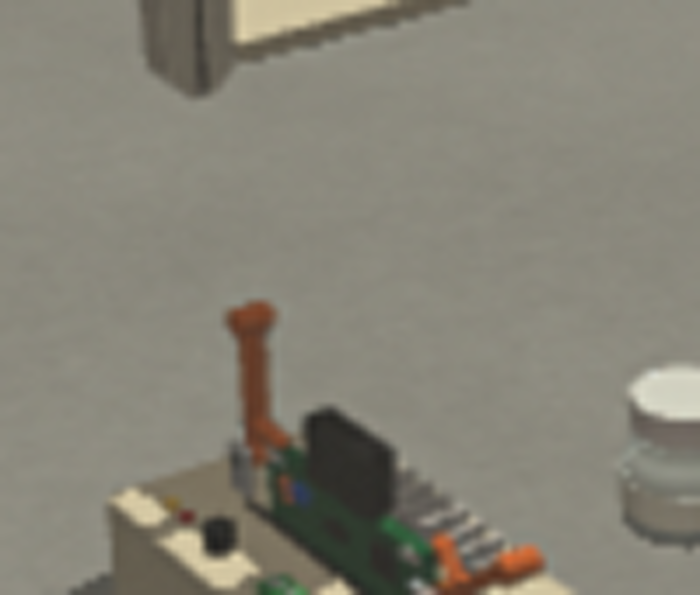

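lever_a stands upright, with its tip at (250,315) in the crop. Now I'll move over to lever_b's outer side.

```bash
python3 -m handwheel '[[-5,0,0,0,0,0],[-10,0,0,0,0,0],[-15,0,0,0,0,0],[-20,0,0,0,0,0],[-24.4,0,0,0,0,0],[-24.4,0,0,0,0,0],[-24.4,0,3,0,0,0],[-24.4,0,6,0,0,0]]'; python3 g.py 0.5912 0.0478 0.0895 106.7; python3 -m handwheel '[[0,0,2,0,0,0],[0,0,4,0,0,0],[0,0,5.2,0,0,0],[0,0,5.2,0,0,0],[0,0,5.2,0,0,0]]';python3 g.py 0.5912 0.0478 0.0895 106.7;python3 tip.py 16 2>/dev/null
```

```text
time_s: 23.72
tcp_pos: [0.5907, 0.0484, 0.1403]
tcp_rot: [-3.141, -0.001, 1.863]
force: [0.7, -0.1, -0.6]
width: 0.003
t 23.73 tcp [0.5907 0.0484 0.1403] rot [-1.7994e+02 -4.0000e-02  1.0677e+02] F [ 0.7 -0.1 -0.6] w 0.003
shift cm [-0.07  0.04  5.08] turn [-0.06 -0.04  0.07]
time_s: 24.35
tcp_pos: [0.5922, 0.0475, 0.091]
tcp_rot: [3.14, 0.0, 1.863]
force: [-0.1, 0.2, 0.1]
width: 0.005
t 24.35 tcp [0.5922 0.0475 0.091 ] rot [1.7992e+02 2.0000e-02 1.0676e+02] F [-0.1  0.2  0.1] w 0.005
shift cm [ 0.06 -0.08  0.15] turn [0.08 0.02 0.06]
side px [273 138   6   4  16] tip(y,z) [ 68.4 125.4] 16 theta 0.04
side px [275 148   6  11  22] tip(y,z) [nan nan] 0 theta nan
side px [302 172  11   9  34] tip(y,z) [nan nan] 0 theta nan
```

View pics/s16.png

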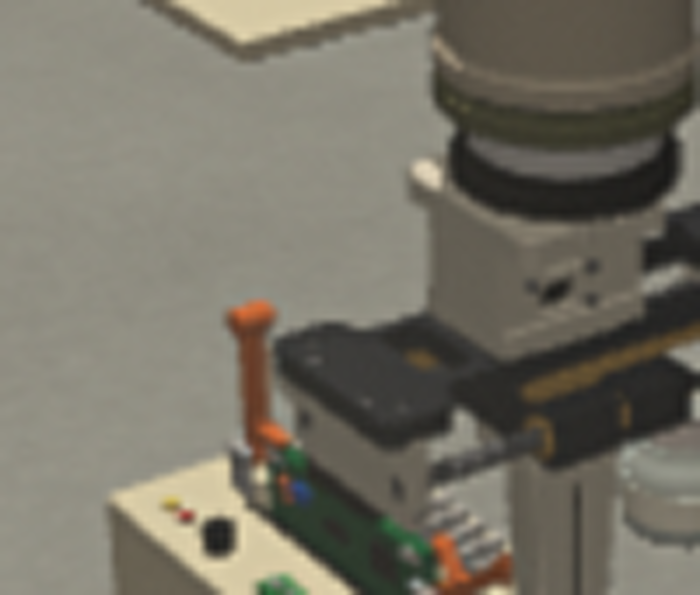

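View pics/t16.png

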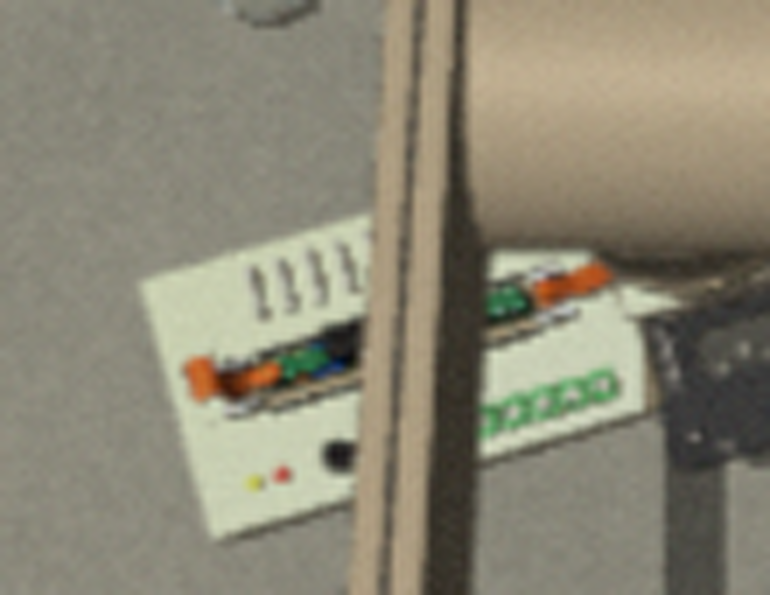

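```bash
python3 -m handwheel '[[0.4,0,0,0,0,0],[0.8,0,0,0,0,0],[1.2,0,0,0,0,0],[1.2,0,0,0,0,0]]';python3 -m handwheel '[[0.15,0,-0.17,0,0,0],[0.32,0,-0.36,0,0,0],[0.55,0,-0.57,0,0,0],[0.75,0,-0.77,0,0,0],[0.75,0,-0.77,0,0,0]]'; python3 -m handwheel '[[0.25,0,-0.18,0,0,0],[0.48,0,-0.36,0,0,0],[0.48,0,-0.36,0,0,0]]'; python3 tip.py 17 2>/dev/null
```

```text
time_s: 24.95
tcp_pos: [0.5889, 0.0571, 0.0912]
tcp_rot: [3.14, 0.004, 1.863]
force: [0.1, -10.0, 4.4]
width: 0.005
time_s: 25.58
tcp_pos: [0.587, 0.064, 0.0994]
tcp_rot: [3.14, 0.004, 1.863]
force: [0.2, -11.5, 6.2]
width: 0.001
time_s: 25.95
tcp_pos: [0.5859, 0.0687, 0.1032]
tcp_rot: [3.139, 0.004, 1.863]
force: [0.9, -9.6, 6.4]
width: 0.005
side px [275 150   6   9  20] tip(y,z) [nan nan] 0 theta nan
side px [301 171   7  10  24] tip(y,z) [nan nan] 0 theta nan
```

View pics/s17.png

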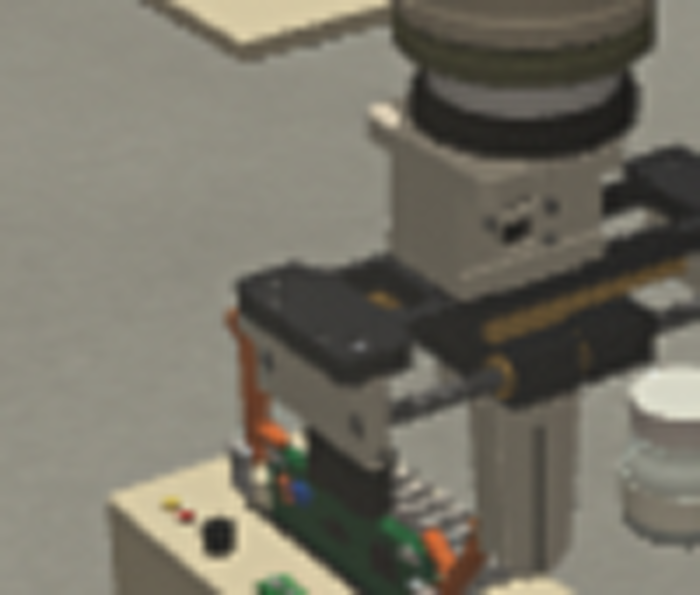

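```bash
python3 -m handwheel '[[0.3,0,-0.15,0,0,0],[0.6,0,-0.3,0,0,0],[0.87,0,-0.45,0,0,0],[1.14,0,-0.6,0,0,0],[1.4,0,-0.7,0,0,0],[1.4,0,-0.7,0,0,0]]';python3 tip.py 18 2>/dev/null; python3 g.py 0.5912 0.0478 0.0895 106.7
```

```text
time_s: 26.8
tcp_pos: [0.5817, 0.0835, 0.1098]
tcp_rot: [3.139, 0.002, 1.863]
force: [2.4, -4.7, 3.4]
width: 0.003
side px [275 148   6  11  22] tip(y,z) [nan nan] 0 theta nan
t 26.9 tcp [0.5816 0.0835 0.1095] rot [1.7986e+02 1.2000e-01 1.0675e+02] F [ 2.1 -5.   3.6] w 0.004
shift cm [-3.69 -0.11  2.01] turn [0.14 0.12 0.05]
```

View pics/s18.png

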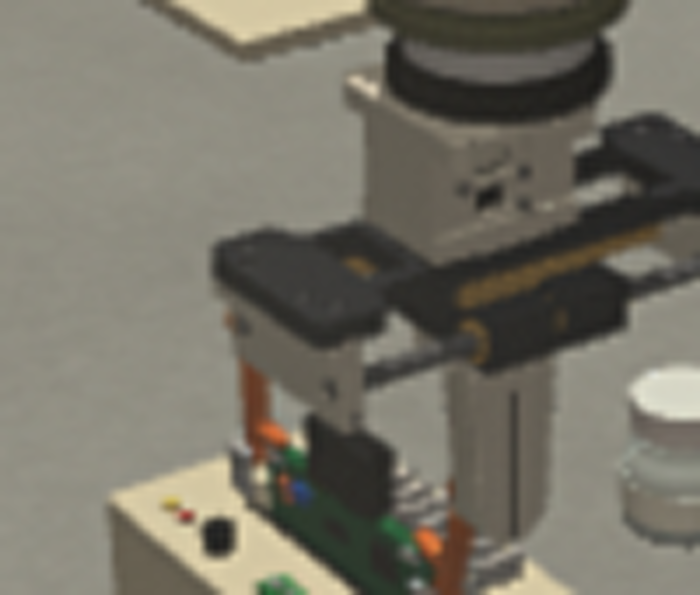

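View pics/t18.png

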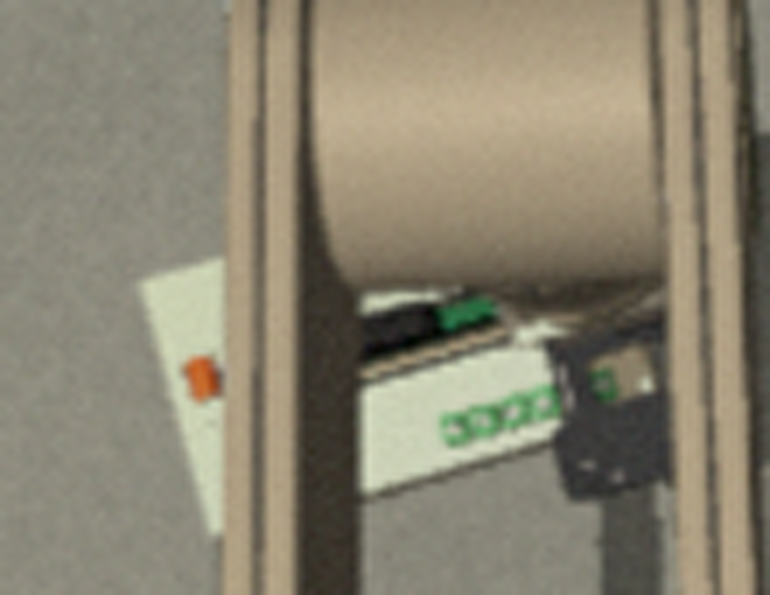

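```bash
python3 -m handwheel '[[0.25,0,-0.1,0,0,0],[0.5,0,-0.18,0,0,0],[0.75,0,-0.24,0,0,0],[1,0,-0.3,0,0,0],[1,0,-0.3,0,0,0]]';python3 -m handwheel '[[0.2,0,-0.03,0,0,0],[0.4,0,-0.06,0,0,0],[0.6,0,-0.09,0,0,0],[0.6,0,-0.09,0,0,0]]';python3 -m handwheel '[[0.15,0,0,0,0,0],[0.3,0,-0.02,0,0,0],[0.4,0,-0.02,0,0,0],[0.4,0,-0.02,0,0,0]]';python3 g.py 0.5912 0.0478 0.0895 106.7
```

```text
time_s: 27.52
tcp_pos: [0.5786, 0.0931, 0.1124]
tcp_rot: [3.139, 0.002, 1.863]
force: [1.3, -4.9, 3.6]
width: 0.004
time_s: 28.02
tcp_pos: [0.577, 0.0985, 0.1135]
tcp_rot: [3.139, 0.002, 1.863]
force: [1.4, -6.4, 4.7]
width: 0.002
time_s: 28.52
tcp_pos: [0.5761, 0.1018, 0.1138]
tcp_rot: [3.139, 0.003, 1.863]
force: [1.9, -8.5, 6.4]
width: 0.004
t 28.52 tcp [0.5761 0.1018 0.1138] rot [179.86   0.19 106.73] F [ 1.9 -8.5  6.4] w 0.004
shift cm [-5.6  -0.11  2.45] turn [0.14 0.19 0.03]
```

```bash
python3 -m handwheel '[[0.1,0,0,0,0,0],[0.2,0,0,0,0,0],[0.2,0,0,0,0,0]]';python3 -m handwheel '[[0.1,0,0,0,0,0],[0.1,0,0,0,0,0]]'
```

```text
time_s: 28.9
tcp_pos: [0.5759, 0.1022, 0.1139]
tcp_rot: [3.139, 0.006, 1.862]
force: [3.7, -15.1, 5.3]
width: 0.005
time_s: 29.15
tcp_pos: [0.5759, 0.1023, 0.1139]
tcp_rot: [3.139, 0.007, 1.862]
force: [4.8, -18.4, 4.7]
width: 0.007
```

The stop is reached at about 19 N with no travel. I'll back off and check.

```bash
python3 -m handwheel '[[-0.5,0,0,0,0,0],[-2,0,0,0,0,0],[-4,0,-2,0,0,0],[-6,0,-6,0,0,0],[-10,0,-10,0,0,0],[-15,0,-12,0,0,0],[-20,0,-12,0,0,0],[-25,0,-12,0,0,0]]'; python3 -m handwheel '[[0,0,0,0,0,0],[0,0,0,0,0,0],[0,0,0,0,0,0]]';python3 tip.py 19 2>/dev/null
python3 - <<'E'
from plant import *
from h import *
for n in("side","top"): cv2.imwrite(f"pics/{n}20.png",get_image(n)["frame"][:,:,::-1])
E
```

```text
time_s: 30.15
tcp_pos: [0.6465, -0.1359, 0.2346]
tcp_rot: [3.14, 0.001, 1.863]
force: [0.7, 0.4, -0.4]
width: 0.005
time_s: 30.52
tcp_pos: [0.6458, -0.1323, 0.2329]
tcp_rot: [3.141, -0.0, 1.864]
force: [0.8, -0.4, -0.0]
width: 0.0
side px [300 158   6   4  18] tip(y,z) [-64.2 124.8] 18 theta -0.03
```

View pics/s19.png

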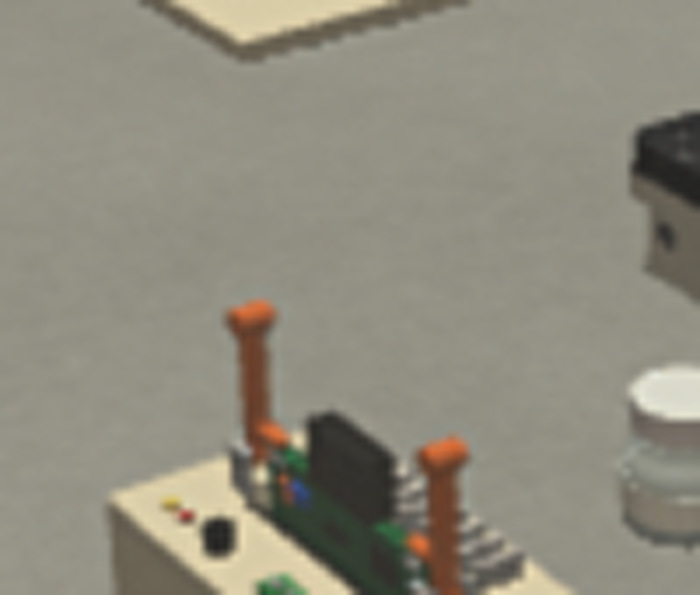

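View pics/t19.png

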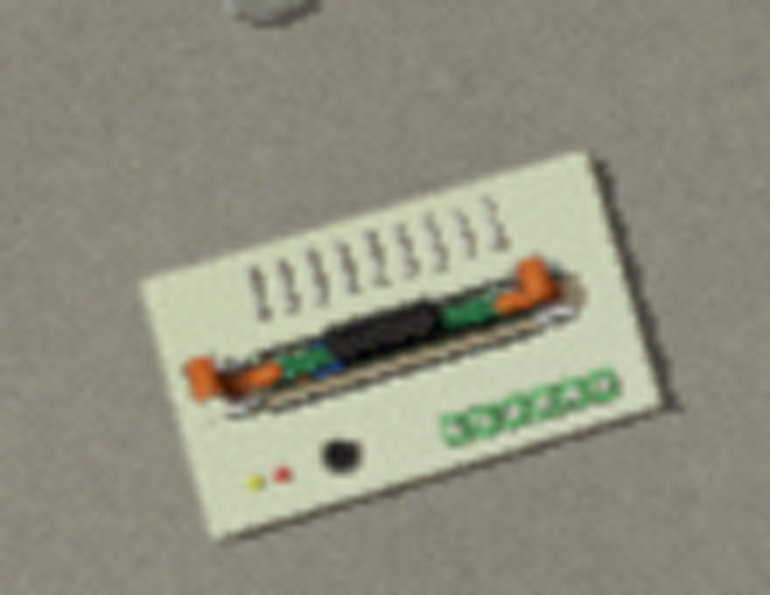

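View pics/side20.png

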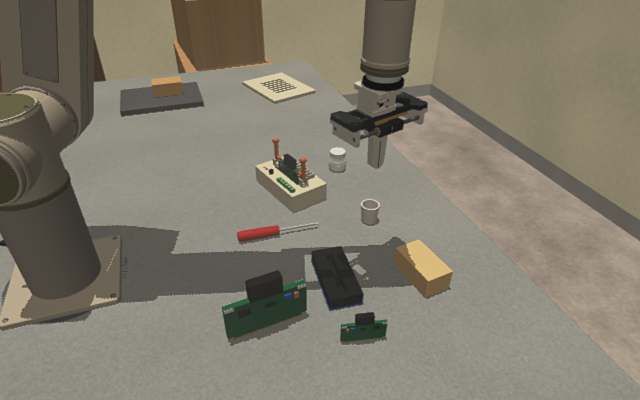

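View pics/top20.png

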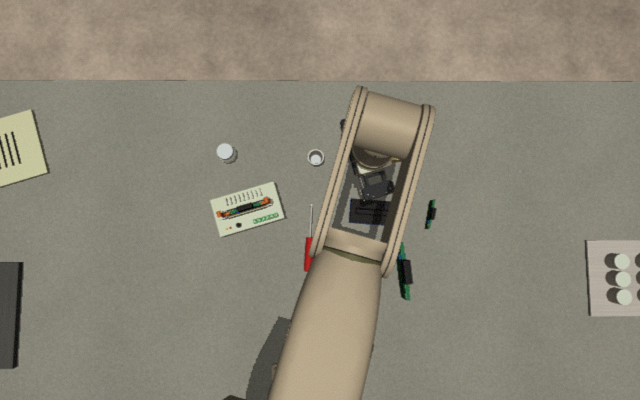

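Both views show the card in the slot and both levers upright, with side-crop tips at (250,315) and (443,452). The tips' spread is 132.6 mm against 132 mm for both upright. The jar (226,153), crucible (316,157), screwdriver, firebrick and decoy cards are where they were.

```bash
python3 -c "
from plant import *
print(job_done())"
```

```text
the job is handed in; nothing more can be done
None
```

The green control card is in the furnace controller's slot, and both orange levers are pushed in to their upright stops. I handed the job in at about 31 s with the gripper clear of everything.

**What I did**
- I took the middle-sized card from the stand and lowered it onto the spring contacts with both levers still out, at about 0.89 rad. The springs pushed back with about 5 N at the expected height. I then let go.
- With shut fingers I swung lever_a in, then lever_b, until each stopped. The peak reading was about 19 N on each, just as it met its stop.

**Corrections along the way**
- The card rubbed the slot's end wall at about 6 N on the way in, so I shifted it 1.2 mm.
- My first push on lever_a was too high on its bar. I backed off, went 10 mm lower and finished the swing.

**Last checks**
- **Levers:** side-view tip positions gave about 0.04 rad for lever_a, measured before I moved lever_b, and about -0.03 rad for lever_b. The opposite signs point to a 2 mm error in my slot centre, since the tips are 132.6 mm apart against 132 mm when both are upright.
- **lever_a at the end:** the final script run did not pick out its tip, so its final position is judged by eye from the pictures. It looks upright.
- **Card:** I did not measure its final pressed-home height. I infer it from both levers being at their stops.
- **Bystanders:** they look unmoved in the pictures.

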